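Zero the bench comparator on its master, then gauge the green moulding

ROBOT

A 6-joint arm with a two-finger parallel gripper is mounted at the origin on the work surface. World frame = base frame: x ahead of the robot, y to its left, z up, the work surface at z = 0. Lengths are in mm, angles in rad, forces in N, time in s.
With the tool pointing down it reaches from about 275 to 1000 mm from the base axis. Payload 8.4 kg.
Tool frame: the origin (TCP) lies at the very end of the fingers, on their centre line; the grasp point (between the pads) lies 19 mm behind it; z points along the fingers, y is the direction in which the jaws open and shut (so a half turn about z gives the same grasp; the last joint's range is limited). The gripper opens to 85 mm and grips with 20 to 120 N. Pads are 22 mm wide; open, the fingers measure 114 mm over their backs; the gripper's body (76 mm by 85 mm) begins 54 mm behind the grasp point. The pads swing forward as they close: fully open they stand 13 mm farther back than shut.
Start: joints at [1.331, 0.353, 1.633, -0, 1.155, -0.002], TCP at [147.227, 607.414, 231.281] pointing down, gripper open.
Joint ranges: [-2.63, 2.63], [-0.92, 2.1], [0.06, 2.66], [-1.3, 4.44], [0, 2.69], [-3.02, 3.02]. Speed limits (rad/s): [2.22, 2.22, 2.79, 3.14, 3.14, 3.14].

INTERFACE

Orientations are given as [roll, pitch, yaw] about the fixed x, y, z axes, in that order (R = Rz(yaw) Ry(pitch) Rx(roll)).
In Python, from rig import sense, grab_frame, sign_off, masks_of gives the robot as it stands. The module is installed in compiled form; this text tells all that it offers.
- The arm moves only by the shell command python3 -m inch 'ROWS' [FORCE]. ROWS is JSON, a list of rows, each an object of numbers: "gripper": the finger opening in m, from 0 to 0.0854; "tx", "ty", "tz": the shift along the tool's x, y, z in m; "spin": the turn about the tool's z in degrees. In form: [{"gripper": .., "tx": .., "ty": .., "tz": .., "spin": ..}, ...]. A call has exactly 8 rows; each row shifts and turns the commanded pose from where the row before left it, along the tool's axes as they then stand; what a row does not reach is not made up. A row lasts 1/10 s, in which the tool goes at most 50 mm and 8.59 degrees, less where a joint would pass 70% of its speed; a pose out of reach is approached as far as the arm can. A call is refused whole if a number of a shift passes 0.05 or a number of a turn 8.59, either way. A call with a gripper value outside its range is refused whole. The fingers move at their own pace and stop on an object; FORCE is the grip in N (left out, the last holds). Time passes only in rows, so rows that do not move let the fingers close, or fill a call up. It gives the time, the measured TCP pose, the force and the opening at its end, in the units of the state.
- sense(): the state, without advancing time (a new reading comes with each control period).
- grab_frame(name): name is "scene" or "top"; returns a dict with "pixels" (384x512x3 uint8, red, green, blue), "K" (3x3 intrinsics, pixels), "extrinsics" (4x4, takes a point from camera to world coordinates). Camera axes: x right, y down, z forward; pixel columns grow to the right and rows downward; lengths in mm; the calibration is good to about 2 mm. A picture is of the moment at which its call begins. There is no depth.
- sign_off(): hands the job in, once; it reports no verdict.
Trained networks look in the newest picture that a camera, given by its name, has taken for a name from the list of things; names that differ only in an ending like _2 or _b are one class to them, and where a whole thing is asked for, a point or a joint stands for the part that bears it (a point fixed in the world has none). Each returns a list of dicts, best first, with "conf" (0 to 1); they miss things now and then, are a little off and sometimes report something else, mostly with a low value. They report only what shows in the picture. A call takes as long as a camera call. They do not tell look-alikes from the thing itself.
- masks_of(camera, target): "pixels" (384x512 bool, what is visible of it) and "centre" ([row, column] in pixels, amid what is visible of it).
The state is a dict: "clock": time; "qpos": joint angles; "qvel": joint speeds; "joint_efforts": joint torques, N m; "eef_pos": TCP position; "tcp_rot": TCP orientation; "contact_force": force on the tool from outside, world axes, zero at the start; "wrist_torque": the same for the moment, N m; "opening": opening from 0.0 (shut) to 1.0 (fully open).
Only numpy, scipy, OpenCV 4.12 (cv2) and the standard library are available. Lean on these libraries where they do the work, as an engineer would, in place of code of your own. Each camera call takes 0.05 s, during which the arm holds its last target.

TASK

Bring the sprung comparator down by its black grip onto the aluminium master block until the needle stands at the green mark, and let go. Then slide the master out from under the roller and set it down gently flat on the rubber mat, and slide the green moulding in under the roller, gently, until it is fully home and square against the steel stop, leaving the comparator's height alone so that the needle comes back to the green mark. Never force the plunger or ram the stop, do not disturb the other things, and leave everything released.

Things in the scene. Friction and masses are not known exactly. Their poses are not given: they have to be found in the camera images.
- gauge: Comparator stand, fixed: blue base 295 x 110 x 20 mm. Origin on the table below the roller; x = slide-in direction, from the open end to the column (at x +95 mm), z up. Steel anvil on it, 60 mm wide, x -150 to +55 mm, centred on y 0, flat top at z 30 mm. Nothing overhangs the anvil at x below -12 mm, so hold blocks about 40 mm behind their centre, towards the open end.
- anvil_mid (a point): Point on the anvil's flat top below the roller, axes as the gauge's. The dark steel stop (40 mm wide, 26 mm high, flat face towards the open end) stands across the anvil, clamped anywhere from 20 to 36 mm beyond this point: see or feel where. A block slid in flat along +x, centred on y 0, is home when its end meets the stop squarely; the stop must not be pressed with over 25 N.
- knob_mid (a point): Centre of the black grip on top of the red head, 30 x 24 x 45 mm (gauge x, y, z); this point is 17 mm below the grip's top, 28 mm above the head's flat 40 mm wide top, 45 mm from the roller towards the column. Axes as the gauge's. The head slides straight up and down on its column against about 13 N of friction and stays where it is left.
- roller_bottom (a point): Lowest point of the brass roller (radius 10 mm, 14 mm long, turns freely about the gauge's y) at the foot of the sprung plunger that hangs from the head. The plunger gives way upwards with 2 N at first plus 1 N per mm, 10 mm in all.
- needle (a joint): Angle of the dial needle on the head (white 68 mm dial, tilted 45 degrees up, facing away from the open end): 0 rad when the plunger hangs free, growing clockwise by 0.4 rad per mm that the plunger is pushed up. The green mark at the top of the dial is at 1.2 rad (plunger 3 mm in), the red mark at 2.4 rad.
- master_mid (a point): Centre (half-way up) of the master block: bare aluminium with a yellow band, 120 x 25 x 30 mm (x long, y, z), about 250 g. It starts lying on the anvil under the raised roller, 5 to 28 mm short of the stop.
- green_mid (a point): Centre (half-way up) of the translucent green plastic moulding, 120 x 25 x 30 mm (x long, y, z), about 60 g, the same at both ends. It starts lying flat in one of the three lanes of a black tray whose top is 10 mm above the table; the lanes are 85 mm apart.
- purple_mid (a point): Centre of the purple moulding, same size, in another lane. Leave alone.
- red_mid (a point): Centre of the red moulding, same size, in another lane. Leave alone.
- mat: Black rubber mat fixed to the table, 170 x 100 x 4 mm (x, y, z), origin at the centre of its underside, x along its length.
- jar: Clear jar with orange cap, 60 mm across, 70 mm high, origin under its centre. Leave alone.
- tin: Blue tin, 70 mm across, 50 mm high, origin under its centre. Leave alone.
- driver: Screwdriver lying on the table. Leave alone.
- brush: Brush lying on the table. Leave alone.
There are look-alikes about, which are no part of the job. Of the things shaped like the part that bears master_mid, the aluminium one is meant.

How it is judged:
By the outcome, as a careful person would: the job done as asked, in the order asked, and still so for the second after the job is handed in, with the robot touching nothing.
It also fails if it takes over 72 s, if anything falls off the work surface, if the arm or the gripper's body presses on something with over 40 N, if the wrist force passes 120 N, or if a joint passes its speed limit or range.

## Working session

There is one attempt and no reset: what is moved stays moved. The work goes in short steps, Python scripts to look and compute and a shell command to move; the robot and the scene stay as the last step left them, time stands still between calls to the robot, and variables do not carry over. Pictures are saved under pics/ and viewed, and the job is handed in when it is done.

```bash
ls; mkdir -p pics; python3 - <<'E'
from rig import *
import cv2
for n in("scene","top"):
    f=grab_frame(n); cv2.imwrite(f"pics/{n}0.png",f["pixels"][:,:,::-1]); print(n,f["K"].round(1).tolist(),f["extrinsics"].round(3).tolist())
s=sense()
for k,v in s.items(): print(k,v)
E
```

```text
pics
scene [[415.1, 0.0, 251.0], [0.0, 415.1, 188.6], [0.0, 0.0, 1.0]] [[0.864, 0.335, -0.376, 941.076], [0.503, -0.597, 0.625, -662.565], [-0.015, -0.729, -0.684, 894.479], [0.0, 0.0, 0.0, 1.0]]
top [[452.9, 0.0, 253.8], [0.0, 452.9, 197.2], [0.0, 0.0, 1.0]] [[-0.013, -0.997, 0.072, 428.299], [-1.0, 0.013, -0.007, 21.786], [0.007, -0.072, -0.997, 1630.87], [0.0, 0.0, 0.0, 1.0]]
clock 0.1
qpos [ 1.33059066e+00  3.53607100e-01  1.63403339e+00  5.52324876e-06
  1.15520841e+00 -2.37589460e-03]
qvel [-0.00106822 -0.00262778 -0.00119278  0.00073363 -0.0005374  -0.00042624]
joint_efforts [-4.89317117e-04 -6.06351328e+01 -3.42817712e+01  2.47718884e-05
  3.86742715e-03  1.89280591e-06]
eef_pos [147.13089316 607.00674811 230.63042132]
tcp_rot [-3.14033642e+00 -8.03498761e-06  2.90376064e+00]
contact_force [-0.02008772  0.70400212  0.09118757]
wrist_torque [ 0.00095226 -0.02115937  0.00407254]
opening 0.9982620672900462
```

View pics/scene0.png

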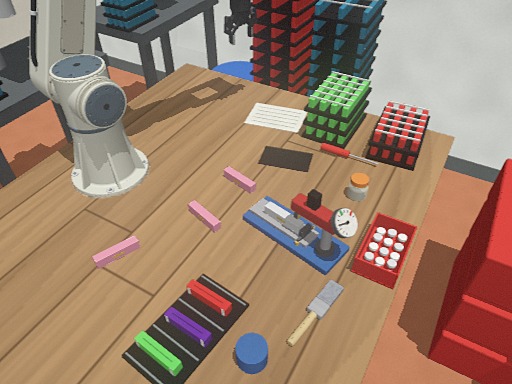

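View pics/top0.png

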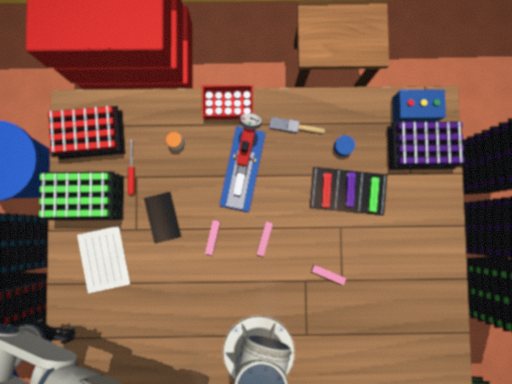

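The scene picture shows the gauge at about (295,230), with the aluminium master on the anvil at (285,215) and the black grip at (314,198). The tray at (190,325) holds red, purple and green. The mat is at (286,158), the jar at (360,185) and the tin at (252,352). Three pink bars are look-alike blocks. I'll crop in closer.

```bash
cat > h.py <<'E'
import numpy as np, cv2
from rig import *
def ray(f,u,v,z):
    K=f["K"];E=f["extrinsics"]; d=E[:3,:3]@np.linalg.inv(K)@np.array([u,v,1.]); o=E[:3,3]
    return o+d*(z-o[2])/d[2]
def proj(f,P):
    P=np.atleast_2d(P);E=f["extrinsics"]; c=(P-E[:3,3])@E[:3,:3]; p=c@f["K"].T; return p[:,:2]/p[:,2:]
def crop(f,x0,y0,x1,y1,s,name):
    im=f["pixels"][y0:y1,x0:x1,::-1]; im=cv2.resize(im,None,fx=s,fy=s,interpolation=cv2.INTER_CUBIC); cv2.imwrite("pics/"+name,im)
E
python3 - <<'E'
from h import *
f=grab_frame("scene");g=grab_frame("top")
crop(f,235,175,370,280,5,"s1.png"); crop(g,200,100,280,220,5,"t1.png"); crop(g,300,150,400,230,6,"t2.png")
for t in["gauge","master_mid","green_mid","mat","knob_mid","purple_mid","red_mid"]:
    for n,fr in(("scene",f),("top",g)):
        for m in masks_of(n,t)[:4]:
            r=cv2.minAreaRect(np.argwhere(m["pixels"])[:,::-1].astype(np.float32))
            print(t,n,round(m["conf"],2),np.round(m["centre"],1),int(m["pixels"].sum()),np.round(cv2.boxPoints(r),1).tolist())
E
```

```text
gauge scene 0.79 [227.7 312.4] 4729 [[240.60000610351562, 218.5], [278.70001220703125, 162.0], [366.5, 221.10000610351562], [328.3999938964844, 277.6000061035156]]
gauge top 0.59 [161.8 243.2] 2566 [[218.60000610351562, 206.1999969482422], [237.1999969482422, 111.0999984741211], [268.3999938964844, 117.19999694824219], [249.8000030517578, 212.3000030517578]]
master_mid scene 0.86 [216.1 205.4] 437 [[185.39999389648438, 208.3000030517578], [193.1999969482422, 199.0], [222.6999969482422, 223.60000610351562], [214.89999389648438, 232.89999389648438]]
master_mid scene 0.77 [180.8 239. ] 386 [[221.39999389648438, 173.60000610351562], [229.0, 163.1999969482422], [257.5, 184.1999969482422], [249.89999389648438, 194.5]]
master_mid scene 0.66 [217.6 283.1] 572 [[260.5, 212.10000610351562], [267.70001220703125, 199.5], [304.8999938964844, 221.0], [297.6000061035156, 233.60000610351562]]
master_mid scene 0.66 [249.7 114.3] 705 [[90.80000305175781, 255.60000610351562], [134.0, 234.0], [140.8000030517578, 247.60000610351562], [97.5999984741211, 269.20001220703125]]
master_mid top 0.83 [237.1 264.
[... 2287 characters left out ...]
89648438], [353.0, 206.60000610351562]]
purple_mid top 0.23 [195.8 373.1] 247 [[367.70001220703125, 209.89999389648438], [370.29998779296875, 178.39999389648438], [378.20001220703125, 179.10000610351562], [375.6000061035156, 210.60000610351562]]
purple_mid top 0.2 [143.7 173.2] 276 [[166.0, 133.0], [184.0, 133.0], [184.0, 151.0], [166.0, 151.0]]
red_mid scene 0.88 [296.8 206.8] 674 [[183.5, 289.6000061035156], [191.10000610351562, 277.5], [233.60000610351562, 304.29998779296875], [225.89999389648438, 316.3999938964844]]
red_mid top 0.48 [189.9 325.2] 280 [[319.6000061035156, 206.6999969482422], [322.70001220703125, 172.60000610351562], [331.5, 173.39999389648438], [328.3999938964844, 207.5]]
```

View pics/s1.png

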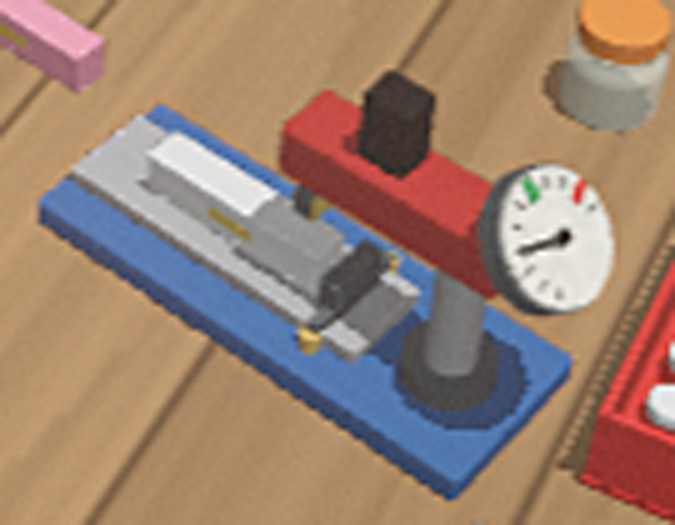

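View pics/t1.png

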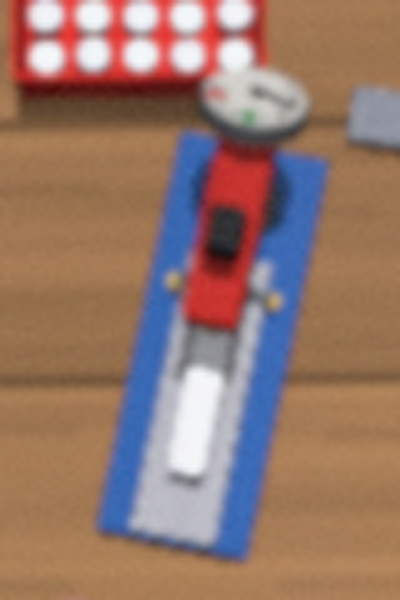

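View pics/t2.png

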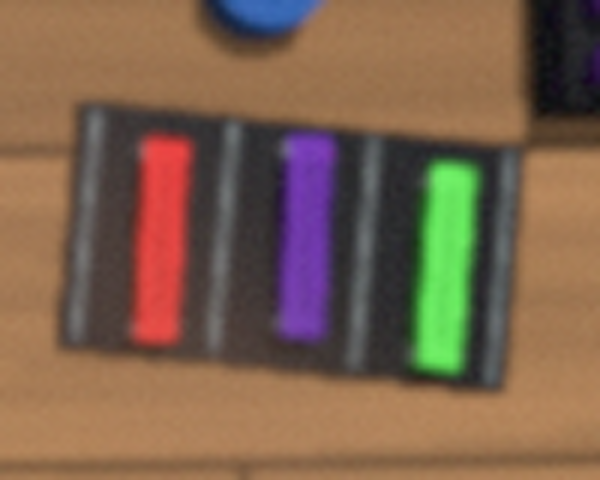

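The crops show the master lying on the anvil with its yellow band at s1 (228,222), which is about (281,219) in the scene. The stop is at about (305,230). The green moulding is in the outermost lane, at top (372,193).

What could be mistaken for the master: the aluminium block at scene (283,217), top (237,180), and the pink bars at scene (239,180), (205,215) and (115,250). I choose the aluminium one on the anvil. For the moulding, the candidates are green, purple and red at top x = 372, 349 and 325. I choose green.

Next I'll fit the poses.

```bash
cat > fit.py <<'E'
from h import *
from scipy.optimize import minimize
S=8
def hullmask(pts,box):
    x0,y0,x1,y1=box
    im=np.zeros(((y1-y0)*S,(x1-x0)*S),np.uint8)
    h=cv2.convexHull(((pts+0.5-[x0,y0])*S).astype(np.float32)).astype(np.int32)
    cv2.fillConvexPoly(im,h,1); return cv2.resize(im.astype(np.float32),None,fx=1/S,fy=1/S,interpolation=cv2.INTER_AREA)
def corners(p,L,W,z0,z1,xo=0):
    x,y,a=p; c,s=np.cos(a),np.sin(a); o=[]
    for z in(z0,z1):
        for i in(-1,1):
            for j in(-1,1):
                u=xo+i*L/2;v=j*W/2; o.append([x+c*u-s*v,y+s*u+c*v,z])
    return np.array(o)
def seghull(m):
    pts=np.argwhere(m)[:,::-1].astype(np.float32)
    # pixel squares
    q=np.concatenate([pts+d for d in([-.4,-.4],[.4,-.4],[-.4,.4],[.4,.4])]); return q
def fit(frames,masks,p0,L,W,z0,z1,xo=0):
    T=[]
    for f,m in zip(frames,masks):
        q=seghull(m); b=[int(q[:,0].min())-12,int(q[:,1].min())-12,int(q[:,0].max())+12,int(q[:,1].max())+12]
        T.append((f,b,hullmask(q,b)))
    def cost(p):
        return sum(np.abs(hullmask(proj(f,corners(p,L,W,z0,z1,xo)),b)-t).sum() for f,b,t in T)
    def c2(v): return cost([v[0],v[1],v[2]/100])
    best=None
    for da in(-6,0,6):
        r=minimize(c2,[p0[0],p0[1],p0[2]*100+da],method="Nelder-Mead",options=dict(initial_simplex=np.array([[p0[0],p0[1],p0[2]*100+da]]*4)+np.vstack([[0,0,0],np.diag([8,8,8])]),xatol=.05,fatol=.02))
        if best is None or r.fun<best.fun: best=r
    return best.x/[1,1,100],best.fun
def seg(f,cond,box):
    hsv=cv2.cvtColor(f["pixels"],cv2.COLOR_RGB2HSV).astype(int); m=cond(hsv[...,0],hsv[...,1],hsv[...,2])
    k=np.zeros_like(m); x0,y0,x1,y1=box; k[y0:y1,x0:x1]=1; m&=k
    n,l,st,_=cv2.connectedComponentsWithStats(m.astype(np.uint8)); 
    return (l==1+np.argmax(st[1:,4])) if n>1 else m
E
python3 - <<'E'
from fit import *
f=grab_frame("scene");g=grab_frame("top")
blue=lambda h,s,v:(h>100)&(h<125)&(s>120)
ms=seg(f,blue,(235,180,355,285)); mt=seg(g,blue,(210,115,270,220))
p0=list(ray(g,241,168,20)[:2])+[-0.2]
for fr,mm in(([f,g],[ms,mt]),([f],[ms]),([g],[mt])): print("gauge box",fit(fr,mm,p0,295,110,0,20))
gr=lambda h,s,v:(h>45)&(h<75)&(s>120)
a=seg(f,gr,(125,320,190,380));b=seg(g,gr,(360,170,385,215))
p0=list(ray(g,372,194,25)[:2])+[-0.07]
for fr,mm in(([f,g],[a,b]),([f],[a]),([g],[b])): print("green",fit(fr,mm,p0,120,25,10,40))
bl=lambda h,s,v:(v<80)
a=seg(f,bl,(250,140,320,180));b=seg(g,bl,(140,188,185,245))
p0=list(ray(g,162,217,4)[:2])+[0.2]
for fr,mm in(([f,g],[a,b]),([f],[a]),([g],[b])): print("mat",fit(fr,mm,p0,170,100,0,4))
m=[m for m in masks_of("scene","master_mid") if abs(m["centre"][0]-217)<5 and m["centre"][1]>260][0]
np.save("mm.npy",m["pixels"])
for n,fr in(("s",f),("t",g)): np.savez(f"f{n}.npz",**fr)
E
```

```text
gauge box (array([ 6.47087818e+02,  5.12359806e+01, -2.25790992e-01]), np.float64(2656.375))
gauge box (array([ 6.47646810e+02,  5.50241653e+01, -2.60568991e-01]), np.float64(1107.078125))
gauge box (array([ 6.46042343e+02,  5.14503088e+01, -2.21047620e-01]), np.float64(1517.84375))
green (array([ 5.48048703e+02, -4.14632064e+02, -1.11492123e-01]), np.float64(122.0))
green (array([ 5.48229813e+02, -4.13938378e+02, -1.11744753e-01]), np.float64(55.9375))
green (array([ 5.49671784e+02, -4.17257362e+02, -1.10607120e-01]), np.float64(50.375))
mat (array([4.78053052e+02, 3.39120825e+02, 2.47488426e-01]), np.float64(449.546875))
mat (array([4.80792997e+02, 3.39863738e+02, 2.47558134e-01]), np.float64(370.515625))
mat (array([4.77459701e+02, 3.38888819e+02, 2.44935909e-01]), np.float64(77.9375))
```

```bash
python3 - <<'E'
from fit import *
f=grab_frame("scene");g=grab_frame("top")
def segall(f,cond,box):
    hsv=cv2.cvtColor(f["pixels"],cv2.COLOR_RGB2HSV).astype(int); m=cond(hsv[...,0],hsv[...,1],hsv[...,2])
    k=np.zeros_like(m); x0,y0,x1,y1=box; k[y0:y1,x0:x1]=1
    return cv2.morphologyEx((m&k).astype(np.uint8),cv2.MORPH_OPEN,np.ones((2,2),np.uint8))>0
blue=lambda h,s,v:(h>100)&(h<125)&(s>100)
ms=segall(f,blue,(235,180,355,285)); mt=segall(g,blue,(210,115,270,220))
print(ms.sum(),mt.sum())
p0=list(ray(g,242,168,20)[:2])+[-0.22]
for fr,mm in(([f,g],[ms,mt]),([f],[ms]),([g],[mt])):
    p,c=fit(fr,mm,p0,295,110,0,20); print("gauge box",p.round(3),c)
v=f["pixels"].copy(); v[ms]=[255,255,0]
p,c=fit([f,g],[ms,mt],p0,295,110,0,20)
d=dict(f,pixels=cv2.resize(v,None,fx=5,fy=5))
for pt in proj(f,corners(p,295,110,0,20)): cv2.circle(d["pixels"],tuple(int(x*5+2) for x in pt),3,(255,0,255),-1)
crop(d,1150,850,1850,1430,1,"seg.png")
E
```

```text
1444 978
gauge box [ 6.49298e+02  4.73290e+01 -2.13000e-01] 367.953125
gauge box [ 6.51002e+02  4.99700e+01 -2.37000e-01] 177.546875
gauge box [ 6.44957e+02  4.64720e+01 -2.16000e-01] 46.328125
```

View pics/seg.png

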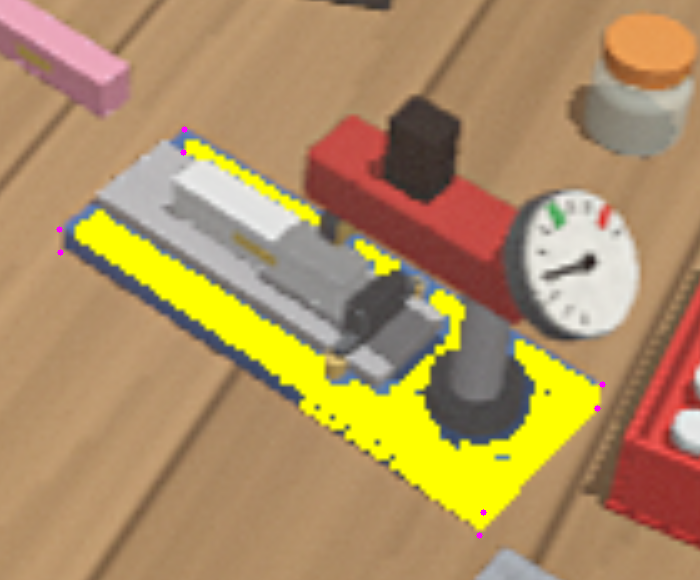

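```bash
python3 - <<'E'
from fit import *
f=grab_frame("scene");g=grab_frame("top")
blue=lambda h,s,v:(h>98)&(h<128)&(s>75)
def segall(f,cond,box):
    hsv=cv2.cvtColor(f["pixels"],cv2.COLOR_RGB2HSV).astype(int); m=cond(hsv[...,0],hsv[...,1],hsv[...,2])
    k=np.zeros_like(m); x0,y0,x1,y1=box; k[y0:y1,x0:x1]=1; m&=k
    n,l,st,_=cv2.connectedComponentsWithStats(m.astype(np.uint8)); ok=[i for i in range(1,n) if st[i,4]>15]
    return np.isin(l,ok)
ms=segall(f,blue,(235,180,352,285)); mt=segall(g,blue,(212,120,268,216))
p0=list(ray(g,242,168,20)[:2])+[-0.22]
for fr,mm in(([f,g],[ms,mt]),([f],[ms]),([g],[mt])):
    p,c=fit(fr,mm,p0,295,110,0,20); print("gauge box",p.round(3),c)
p,c=fit([f,g],[ms,mt],p0,295,110,0,20)
c,s=np.cos(p[2]),np.sin(p[2])
def loc(P): d=P[:2]-p[:2]; return np.array([c*d[0]+s*d[1],-s*d[0]+c*d[1]]).round(1)
for (u,v,z) in[(130,530,30),(212,545,30)]: print("anvil end top",loc(ray(g,200+u/5-.4,100+v/5-.4,z)))
for (u,v,z) in[(72,170,30),(142,113,30),(360,362,30),(418,293,30)]: print("anvil scene",loc(ray(f,235+u/5-.4,175+v/5-.4,z)))
print('master top open end (scene)')
for (u,v,z) in[(147,158,60),(172,133,60),(278,188,60),(250,210,60),(325,290,60),(350,240,56),(385,258,56)]: print(loc(ray(f,235+u/5-.4,175+v/5-.4,z)))
print('master top (top)')
for (u,v,z) in[(170,472,60),(203,480,60),(222,370,60),(192,365,60)]: print(loc(ray(g,200+u/5-.4,100+v/5-.4,z)))
for i,fr in enumerate((f,g)):
    im=cv2.resize(fr["pixels"],None,fx=5,fy=5,interpolation=cv2.INTER_CUBIC)
    for q in proj(fr,corners(p,295,110,0,20)): cv2.circle(im,tuple(int(x*5+2) for x in q),3,(255,0,255),-1)
    b=(1150,850,1850,1430) if i==0 else(1000,500,1400,1090)
    crop(dict(pixels=im),*b,1,f"ov{i}.png")
E
```

```text
gauge box [ 6.48216e+02  5.02830e+01 -2.18000e-01] 85.171875
gauge box [ 6.47254e+02  5.06600e+01 -2.19000e-01] 46.640625
gauge box [ 6.48219e+02  4.99650e+01 -2.20000e-01] 33.765625
anvil end top [-143.2   29.4]
anvil end top [-141.7  -29.5]
anvil scene [-141.1  -30.9]
anvil scene [-142.2   31.5]
anvil scene [ 68.1 -32.5]
anvil scene [62.6 26.8]
master top open end (scene)
[-95.9 -16.8]
[-98.5   7.6]
[-26.7  14.2]
[-27.7  -9. ]
[ 38.1 -27.1]
[24.4 13. ]
[46.2 15.2]
master top (top)
[-99.2   8.6]
[-100.  -15.]
[-21.9 -12.1]
[-22.8   9.1]
```

View pics/ov0.png

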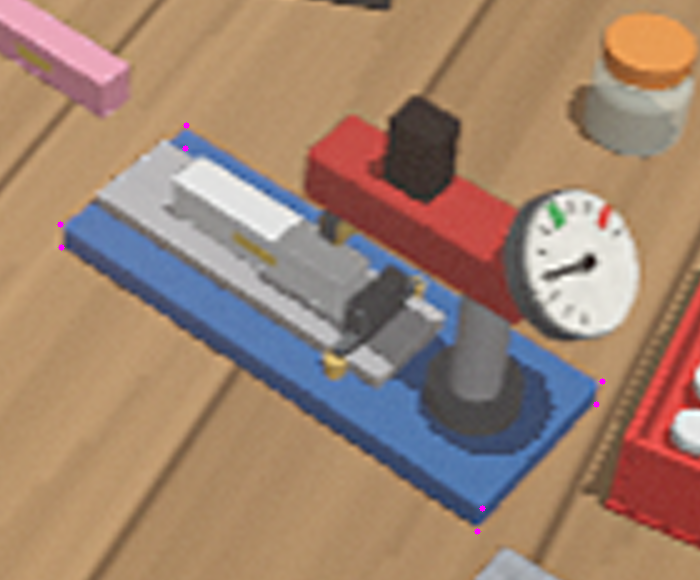

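View pics/ov1.png

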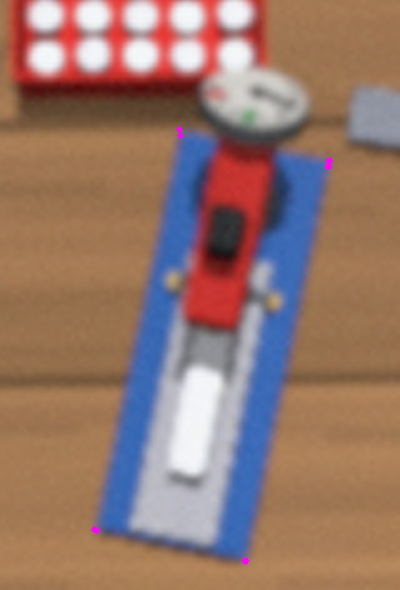

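The fit is good: base centre (648.2, 50.3), yaw −0.218. Gauge origin is about (656.0, 48.6). Next I'll find the knob height and the needle angle.

```bash
cat > geo.py <<'E'
from fit import *
GA=-0.218; GO=np.array([656.0,48.6,0])
gx=np.array([np.cos(GA),np.sin(GA),0]); gy=np.array([-gx[1],gx[0],0]); gz=np.array([0,0,1.])
def W(x,y,z): return GO+x*gx+y*gy+z*gz
def G(P): d=np.array(P)-GO; return np.array([d@gx,d@gy,d[2]])
def needle(f,hub=None,tip=None,show=None):
    # hub: world 3D of dial centre from pixel hub assumed at y=0,x~140
    up=(-gx+gz)/np.sqrt(2)
    E=f["extrinsics"];K=f["K"]
    # intersect ray of hub with plane gauge y=0
    d=E[:3,:3]@np.linalg.inv(K)@np.array([hub[0],hub[1],1.]);o=E[:3,3]
    t=-((o-GO)@gy)/(d@gy); H=o+d*t
    q=proj(f,[H,H+up*10,H+gy*10]); A=np.array([q[1]-q[0],q[2]-q[0]]).T
    c,s=np.linalg.solve(A,np.array(tip)-np.array(hub))
    return H,np.arctan2(s,c)+1.2,np.hypot(c,s)*10
E
python3 - <<'E'
from geo import *
f=dict(np.load("fs.npz"));g=dict(np.load("ft.npz"))
# knob top face corners, s1 crop
def px(u,v): return (235+u/5-.4,175+v/5-.4)
for n,(u,v) in dict(top_c=(398,94)).items():
    best=min(((np.linalg.norm(proj(f,W(45,0,z))[0]-px(u,v)),z) for z in np.arange(80,260,1.)));print(n,best)
for z in(140,150,160,170,180): print(z,(proj(f,corners(list(W(45,0,0)[:2])+[GA],30,24,z,z))-[235,175]).dot(5*np.eye(2)).round(0).tolist(), (proj(g,W(45,0,z))[0]-[200,100])*5)
for nm,t in dict(needle=(522,250),green=(530,188),red=(580,190)).items():
    H,a,r=needle(f,px(565,238),px(*t)); print(nm,G(H).round(1),a.round(2),r.round(1))
crop(f,325,200,365,245,14,"dial.png")
crop(f,280,180,345,225,12,"knob.png")
E
```

```text
top_c (np.float64(0.6772422183140949), np.float64(193.0))
140 [[352.0, 167.0], [380.0, 141.0], [400.0, 196.0], [428.0, 170.0], [352.0, 167.0], [380.0, 141.0], [400.0, 196.0], [428.0, 170.0]] [223.35478213 239.87456777]
150 [[353.0, 153.0], [382.0, 128.0], [402.0, 182.0], [430.0, 156.0], [353.0, 153.0], [382.0, 128.0], [402.0, 182.0], [430.0, 156.0]] [223.14857404 237.14787524]
160 [[355.0, 139.0], [384.0, 114.0], [404.0, 168.0], [432.0, 142.0], [355.0, 139.0], [384.0, 114.0], [404.0, 168.0], [432.0, 142.0]] [222.93959849 234.38458876]
170 [[356.0, 124.0], [385.0, 99.0], [405.0, 153.0], [434.0, 127.0], [356.0, 124.0], [385.0, 99.0], [405.0, 153.0], [434.0, 127.0]] [222.72779942 231.58396666]
180 [[358.0, 110.0], [387.0, 85.0], [407.0, 139.0], [436.0, 113.0], [358.0, 110.0], [387.0, 85.0], [407.0, 139.0], [436.0, 113.0]] [222.5131192  228.74524713]
needle [143.6   0.  162.1] 0.02 29.0
green [143.6   0.  162.1] 1.12 30.3
red [143.6   0.  162.1] 2.31 26.3
```

View pics/dial.png

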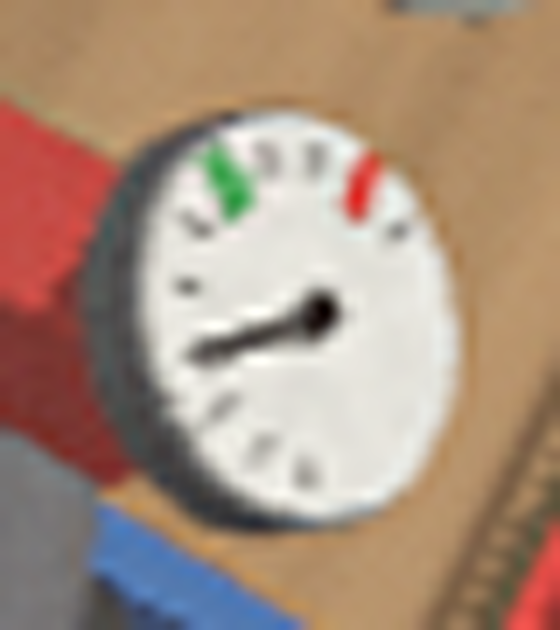

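View pics/knob.png

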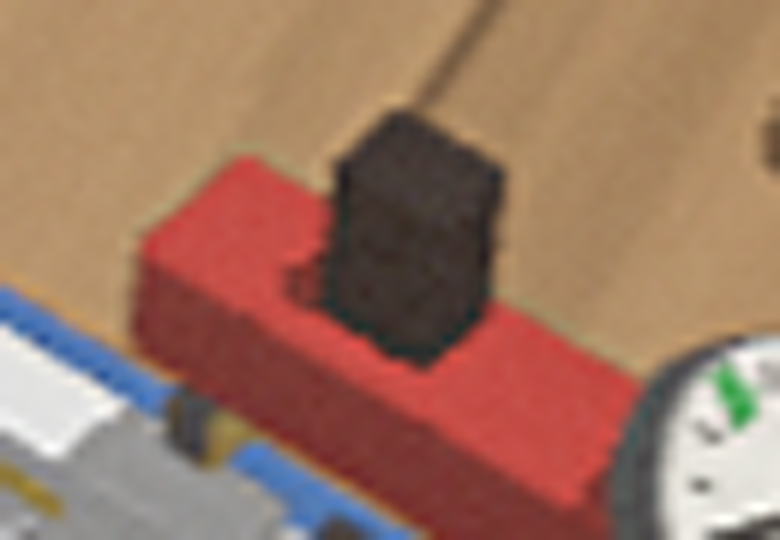

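```bash
python3 - <<'E'
from geo import *
f=dict(np.load("fs.npz"));g=dict(np.load("ft.npz"))
dk=lambda h,s,v:(v<75)
a=seg(f,dk,(303,183,330,216)); b=seg(g,dk,(238,137,252,156)); print(a.sum(),b.sum())
T=[]
for fr,m in((f,a),(g,b)):
    q=seghull(m); bx=[int(q[:,0].min())-12,int(q[:,1].min())-12,int(q[:,0].max())+12,int(q[:,1].max())+12]; T.append((fr,bx,hullmask(q,bx)))
for use in(T,T[:1]):
  def cost(p): 
    w=W(p[0],p[1],0); return sum(np.abs(hullmask(proj(fr,corners([w[0],w[1],GA],30,24,p[2]-p[3],p[2])),bx)-t).sum() for fr,bx,t in use)
  for h in(45,40,37,None):
    fn=(lambda p:cost([p[0],p[1],p[2],h])) if h else cost
    p0=[45,0,190]+([] if h else [42])
    r=minimize(fn,p0,method="Nelder-Mead",options=dict(initial_simplex=np.array([p0]*(len(p0)+1))+np.vstack([np.zeros(len(p0)),6*np.eye(len(p0))])))
    print(h,r.x.round(1),r.fun)
E
```

```text
223 52
45 [ 42.2   2.5 189.4] 81.0625
40 [ 44.    1.  189.6] 64.546875
37 [ 43.    1.7 187.3] 63.0
None [ 44.9  -0.8 191.9  38.4] 64.015625
45 [ 39.2   6.4 185.6] 39.484375
40 [ 44.5   0.7 190.9] 30.203125
37 [ 46.3  -2.9 194. ] 30.46875
None [ 45.   -1.5 192.5  38.8] 30.078125
```

```bash
cat >> geo.py <<'E'
from scipy.spatial.transform import Rotation as Ro
def delta(x,y,z,yaw=None):
    s=sense(); R=Ro.from_euler("xyz",s["tcp_rot"]).as_matrix(); t=W(x,y,z)
    print("clock",round(s["clock"],2),"tcp g",G(s["eef_pos"]).round(1),"rot",np.round(s["tcp_rot"],4),"F",np.round(s["contact_force"],1),"open",round(s["opening"]*85.4,1))
    print("d tool mm",(R.T@(t-s["eef_pos"])).round(1), "yaw err deg spin",  np.round(-np.degrees((np.pi+GA if yaw is None else yaw)-s["tcp_rot"][2]),2))
E
python3 -c "
from geo import *
delta(45,0,225)"
```

```text
clock 1.25 tcp g [-617.6  435.5  231.3] rot [-3.1416 -0.      2.9038] F [-0.3  0.9  0.8] open 84.9
d tool mm [-671.1 -422.4    6.3] yaw err deg spin -1.13
```

```bash
python3 -m inch '[{"tx":-0.02,"ty":-0.0125,"spin":-0.28,"gripper":0.06},{"tx":-0.04,"ty":-0.025,"spin":-0.28},{"tx":-0.04,"ty":-0.025,"spin":-0.28},{"tx":-0.04,"ty":-0.025,"spin":-0.28},{"tx":-0.04,"ty":-0.025},{"tx":-0.04,"ty":-0.025},{"tx":-0.04,"ty":-0.025},{"tx":-0.04,"ty":-0.025}]' 60 && python3 -c "
from geo import *
delta(45,0,225)"
```

```text
$[0]: bad value
```

```bash
python3 -m inch '[{"gripper":0.06,"tx":-0.02,"ty":-0.0125,"tz":0,"spin":-0.28},{"gripper":0.06,"tx":-0.04,"ty":-0.025,"tz":0,"spin":-0.28},{"gripper":0.06,"tx":-0.04,"ty":-0.025,"tz":0,"spin":-0.28},{"gripper":0.06,"tx":-0.04,"ty":-0.025,"tz":0,"spin":-0.28},{"gripper":0.06,"tx":-0.04,"ty":-0.025,"tz":0,"spin":0},{"gripper":0.06,"tx":-0.04,"ty":-0.025,"tz":0,"spin":0},{"gripper":0.06,"tx":-0.04,"ty":-0.025,"tz":0,"spin":0},{"gripper":0.06,"tx":-0.04,"ty":-0.025,"tz":0,"spin":0}]' 60 && python3 -c "
from geo import *
delta(45,0,225)"
```

```text
clock: 2.05
eef_pos: [399.4, 356.7, 231.6]
tcp_rot: [3.141, 0.0, 2.924]
contact_force: [-0.7, 0.8, 0.4]
opening: 0.701
clock 2.05 tcp g [-317.2  245.3  231.6] rot [3.1411e+00 4.0000e-04 2.9235e+00] F [-0.7  0.8  0.4] open 59.8
d tool mm [-362.2 -245.3    6.6] yaw err deg spin -0.0
```

```bash
python3 -m inch '[{"gripper":0.06,"tx":-0.04,"ty":-0.027,"tz":0,"spin":0},{"gripper":0.06,"tx":-0.04,"ty":-0.027,"tz":0,"spin":0},{"gripper":0.06,"tx":-0.04,"ty":-0.027,"tz":0,"spin":0},{"gripper":0.06,"tx":-0.04,"ty":-0.027,"tz":0,"spin":0},{"gripper":0.06,"tx":-0.04,"ty":-0.027,"tz":0,"spin":0},{"gripper":0.06,"tx":-0.04,"ty":-0.027,"tz":0,"spin":0},{"gripper":0.06,"tx":-0.04,"ty":-0.027,"tz":0,"spin":0},{"gripper":0.06,"tx":-0.03,"ty":-0.02,"tz":0,"spin":0}]' 60 && python3 - <<'E'
from geo import *
delta(45,0,225)
f=grab_frame("scene");g=grab_frame("top")
crop(f,235,100,370,280,4,"s2.png"); crop(g,200,100,280,220,5,"t3.png")
E
```

```text
clock: 2.85
eef_pos: [657.4, 84.4, 231.3]
tcp_rot: [-3.141, 0.001, 2.922]
contact_force: [0.4, 1.1, 0.9]
opening: 0.703
clock 2.85 tcp g [ -6.4  35.3 231.3] rot [-3.1415e+00  8.0000e-04  2.9222e+00] F [0.4 1.1 0.9] open 60.0
d tool mm [-51.5 -35.2   6.4] yaw err deg spin -0.08
```

View pics/s2.png

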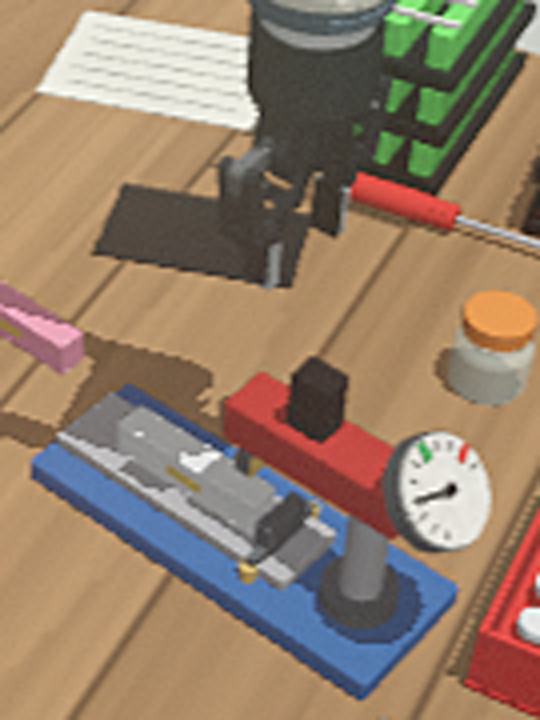

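The picture shows the gripper upstream of the gauge with a clear path to the grip at (318,395 in the crop). I'll move above the grip and go down.

```bash
python3 -m inch '[{"gripper":0.06,"tx":-0.017,"ty":-0.0117,"tz":0,"spin":-0.08},{"gripper":0.06,"tx":-0.017,"ty":-0.0117,"tz":0,"spin":0},{"gripper":0.06,"tx":-0.0173,"ty":-0.0117,"tz":0,"spin":0},{"gripper":0.06,"tx":0,"ty":0,"tz":0.01,"spin":0},{"gripper":0.06,"tx":0,"ty":0,"tz":0.015,"spin":0},{"gripper":0.06,"tx":0,"ty":0,"tz":0.015,"spin":0},{"gripper":0.06,"tx":0,"ty":0,"tz":0.01,"spin":0},{"gripper":0.06,"tx":0,"ty":0,"tz":0,"spin":0}]' 60 && python3 - <<'E'
from geo import *
delta(45,0,158)
f=grab_frame("scene");g=grab_frame("top")
crop(f,235,100,370,280,4,"s3.png")
E
```

```text
clock: 3.75
eef_pos: [696.4, 42.2, 178.7]
tcp_rot: [-3.141, -0.004, 2.926]
contact_force: [-0.3, -0.2, 0.3]
opening: 0.704
clock 3.75 tcp g [ 40.8   2.5 178.7] rot [-3.1405 -0.0039  2.9255] F [-0.3 -0.2  0.3] open 60.1
d tool mm [-4.2 -2.4 20.7] yaw err deg spin 0.11
```

View pics/s3.png

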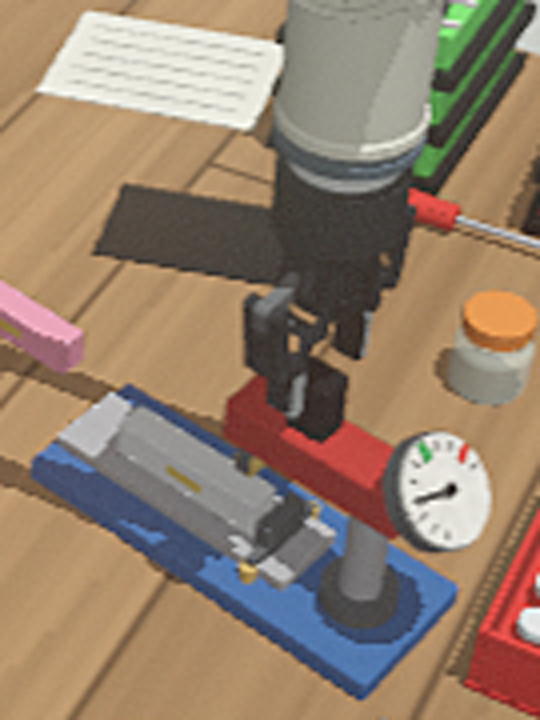

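```bash
python3 -m inch '[{"gripper":0.06,"tx":-0.0042,"ty":-0.0024,"tz":0,"spin":0.1},{"gripper":0.06,"tx":0,"ty":0,"tz":0.007,"spin":0},{"gripper":0.06,"tx":0,"ty":0,"tz":0.007,"spin":0},{"gripper":0.06,"tx":0,"ty":0,"tz":0.006,"spin":0},{"gripper":0.03,"tx":0,"ty":0,"tz":0,"spin":0},{"gripper":0.03,"tx":0,"ty":0,"tz":0,"spin":0},{"gripper":0.03,"tx":0,"ty":0,"tz":0,"spin":0},{"gripper":0.03,"tx":0,"ty":0,"tz":0,"spin":0}]' 60 && python3 - <<'E'
from geo import *
delta(45,0,158)
f=grab_frame("scene");g=grab_frame("top")
crop(f,275,140,370,260,5,"s4.png");crop(g,200,100,280,220,5,"t4.png")
E
```

```text
clock: 4.65
eef_pos: [701.9, 38.4, 161.6]
tcp_rot: [3.141, 0.0, 2.923]
contact_force: [-0.5, 0.3, 0.9]
opening: 0.352
clock 4.65 tcp g [ 47.   -0.  161.6] rot [3.1415e+00 5.0000e-04 2.9230e+00] F [-0.5  0.3  0.9] open 30.1
d tool mm [2.  0.  3.6] yaw err deg spin -0.03
```

View pics/s4.png

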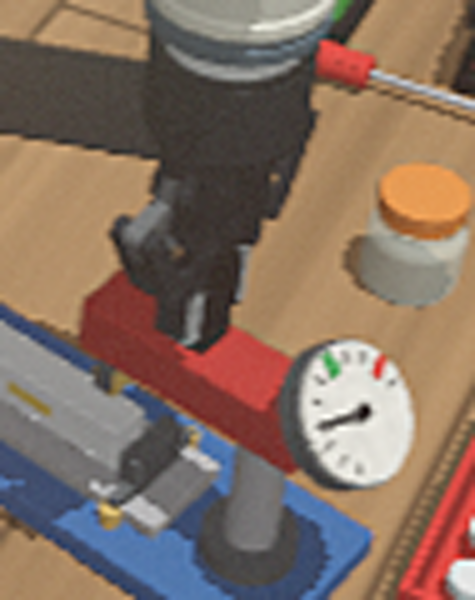

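View pics/t4.png

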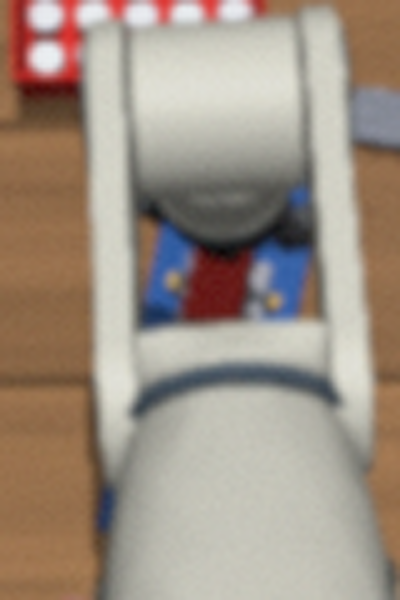

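The fingers straddle the grip at crop (195,320), and the needle still shows 0. I'll close now.

```bash
python3 -m inch '[{"gripper":0.02,"tx":0,"ty":0,"tz":0,"spin":0},{"gripper":0.015,"tx":0,"ty":0,"tz":0,"spin":0},{"gripper":0.01,"tx":0,"ty":0,"tz":0,"spin":0},{"gripper":0.01,"tx":0,"ty":0,"tz":0,"spin":0},{"gripper":0.01,"tx":0,"ty":0,"tz":0,"spin":0},{"gripper":0.01,"tx":0,"ty":0,"tz":0.0005,"spin":0},{"gripper":0.01,"tx":0,"ty":0,"tz":0.0005,"spin":0},{"gripper":0.01,"tx":0,"ty":0,"tz":0.0005,"spin":0}]' 80 && python3 - <<'E'
from geo import *
delta(45,0,158); print(sense()["wrist_torque"])
E
```

```text
clock: 5.55
eef_pos: [701.8, 38.1, 160.5]
tcp_rot: [-3.141, 0.0, 2.923]
contact_force: [-4.0, -4.5, 7.3]
opening: 0.267
clock 5.55 tcp g [ 47.   -0.3 160.5] rot [-3.1414e+00  4.0000e-04  2.9230e+00] F [-4.  -4.5  7.3] open 22.8
d tool mm [2.  0.3 2.5] yaw err deg spin -0.03
[-0.44178338  0.45756255  0.09488544]
```

```bash
python3 -m inch '[{"gripper":0.01,"tx":0,"ty":0,"tz":0.001,"spin":0},{"gripper":0.01,"tx":0,"ty":0,"tz":0.001,"spin":0},{"gripper":0.01,"tx":0,"ty":0,"tz":0.001,"spin":0},{"gripper":0.01,"tx":0,"ty":0,"tz":0.001,"spin":0},{"gripper":0.01,"tx":0,"ty":0,"tz":0.001,"spin":0},{"gripper":0.01,"tx":0,"ty":0,"tz":0.001,"spin":0},{"gripper":0.01,"tx":0,"ty":0,"tz":0.001,"spin":0},{"gripper":0.01,"tx":0,"ty":0,"tz":0.001,"spin":0}]' && python3 - <<'E'
from geo import *
delta(45,0,158)
f=grab_frame("scene")
crop(f,275,140,370,260,5,"s5.png");delta(45,0,158)
E
```

```text
clock: 6.35
eef_pos: [701.8, 38.1, 152.5]
tcp_rot: [-3.141, 0.0, 2.923]
contact_force: [-4.1, -3.6, 8.8]
opening: 0.267
clock 6.35 tcp g [ 47.   -0.3 152.5] rot [-3.1414e+00  5.0000e-04  2.9230e+00] F [-4.1 -3.6  8.8] open 22.8
d tool mm [ 2.   0.3 -5.5] yaw err deg spin -0.04
clock 6.4 tcp g [ 47.   -0.3 152.4] rot [-3.1414e+00  5.0000e-04  2.9230e+00] F [-2.8 -3.   6.5] open 23.2
d tool mm [ 2.   0.3 -5.6] yaw err deg spin -0.03
```

View pics/s5.png

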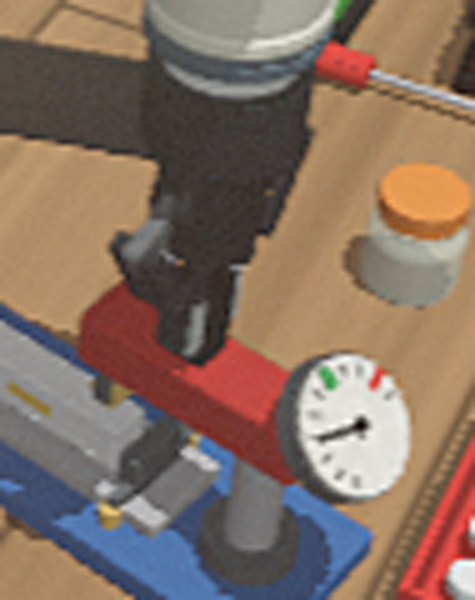

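```bash
python3 -m inch '[{"gripper":0.01,"tx":0,"ty":0,"tz":0.001,"spin":0},{"gripper":0.01,"tx":0,"ty":0,"tz":0.001,"spin":0},{"gripper":0.01,"tx":0,"ty":0,"tz":0.001,"spin":0},{"gripper":0.01,"tx":0,"ty":0,"tz":0.001,"spin":0},{"gripper":0.01,"tx":0,"ty":0,"tz":0.0005,"spin":0},{"gripper":0.01,"tx":0,"ty":0,"tz":0.0005,"spin":0},{"gripper":0.01,"tx":0,"ty":0,"tz":0,"spin":0},{"gripper":0.01,"tx":0,"ty":0,"tz":0,"spin":0}]' && python3 - <<'E'
from geo import *
delta(45,0,158)
f=grab_frame("scene")
print("roller px in crop",((proj(f,[W(0,0,z) for z in(60,65,70,75,80)])-[275,170])*8).round(0).tolist())
crop(f,275,170,370,240,8,"s6.png")
E
```

```text
clock: 7.2
eef_pos: [701.8, 38.1, 147.4]
tcp_rot: [-3.141, 0.0, 2.923]
contact_force: [-1.9, -3.7, 6.5]
opening: 0.266
clock 7.2 tcp g [ 47.   -0.3 147.4] rot [-3.1414e+00  4.0000e-04  2.9230e+00] F [-1.9 -3.7  6.5] open 22.8
d tool mm [  1.9   0.3 -10.6] yaw err deg spin -0.03
roller px in crop [[175.0, 410.0], [176.0, 400.0], [177.0, 390.0], [178.0, 380.0], [179.0, 369.0]]
```

View pics/s6.png

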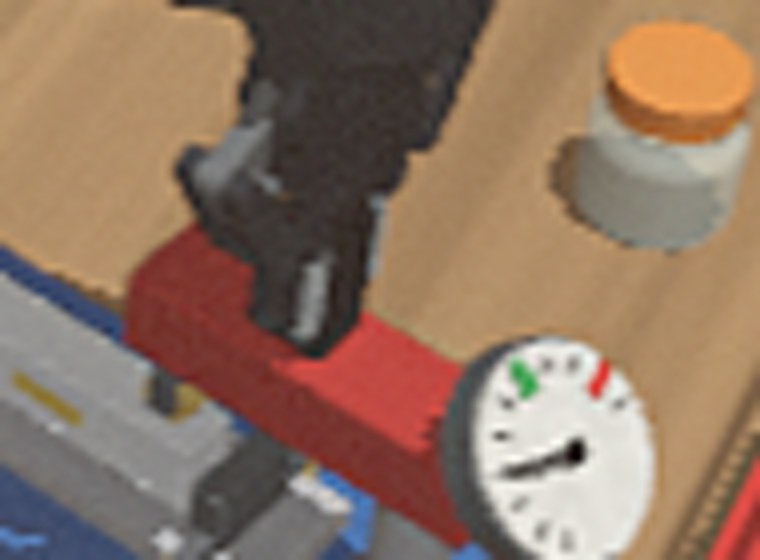

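The roller (brass, at crop (180,400)) is nearly on the master and the needle is still at about 0. From here I'll use finer steps.

```bash
cat > nd.py <<'E'
from geo import *
import sys
def dial(name,see=True):
    f=grab_frame("scene"); p=f["pixels"].astype(int)
    s=sense(); z=s["eef_pos"][2]
    return f
E
python3 -m inch '[{"gripper":0.01,"tx":0,"ty":0,"tz":0.0005,"spin":0},{"gripper":0.01,"tx":0,"ty":0,"tz":0.0005,"spin":0},{"gripper":0.01,"tx":0,"ty":0,"tz":0.0005,"spin":0},{"gripper":0.01,"tx":0,"ty":0,"tz":0.0005,"spin":0},{"gripper":0.01,"tx":0,"ty":0,"tz":0.0005,"spin":0},{"gripper":0.01,"tx":0,"ty":0,"tz":0.0005,"spin":0},{"gripper":0.01,"tx":0,"ty":0,"tz":0,"spin":0},{"gripper":0.01,"tx":0,"ty":0,"tz":0,"spin":0}]' && python3 - <<'E'
from geo import *
delta(45,0,158)
f=grab_frame("scene")
crop(f,325,205,365,255,12,"d7.png"); crop(f,280,200,325,245,12,"r7.png")
E
```

```text
clock: 8.05
eef_pos: [701.8, 38.1, 144.6]
tcp_rot: [-3.141, 0.0, 2.923]
contact_force: [-3.3, -3.7, 8.3]
opening: 0.269
clock 8.05 tcp g [ 47.   -0.3 144.6] rot [-3.1414e+00  4.0000e-04  2.9229e+00] F [-3.3 -3.7  8.3] open 23.0
d tool mm [  2.    0.3 -13.4] yaw err deg spin -0.04
```

View pics/d7.png

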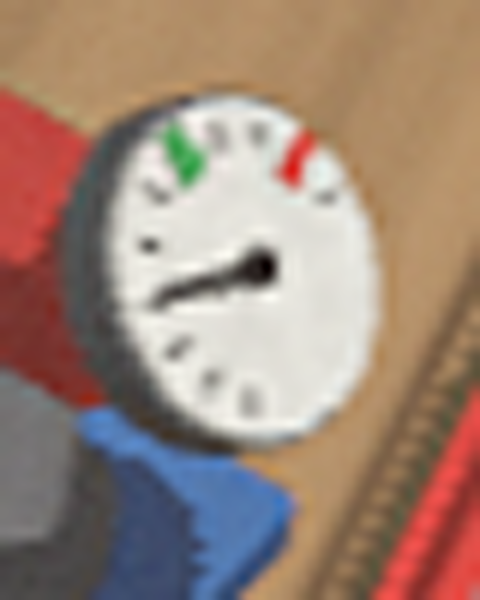

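View pics/r7.png

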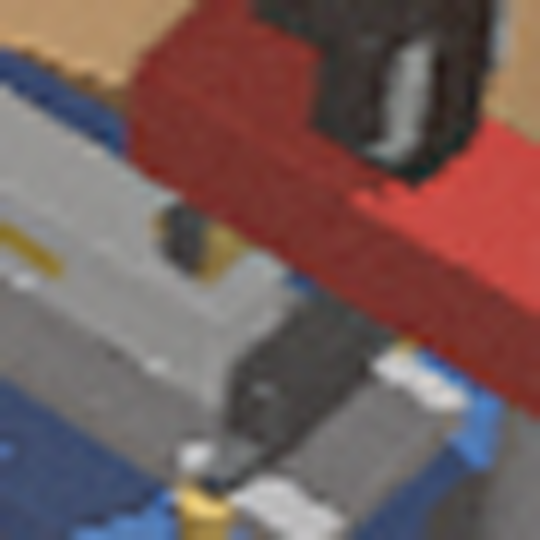

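```bash
python3 -m inch '[{"gripper":0.01,"tx":0,"ty":0,"tz":0.0005,"spin":0},{"gripper":0.01,"tx":0,"ty":0,"tz":0.0005,"spin":0},{"gripper":0.01,"tx":0,"ty":0,"tz":0.0005,"spin":0},{"gripper":0.01,"tx":0,"ty":0,"tz":0.0005,"spin":0},{"gripper":0.01,"tx":0,"ty":0,"tz":0.0005,"spin":0},{"gripper":0.01,"tx":0,"ty":0,"tz":0.0005,"spin":0},{"gripper":0.01,"tx":0,"ty":0,"tz":0,"spin":0},{"gripper":0.01,"tx":0,"ty":0,"tz":0,"spin":0}]' && python3 - <<'E'
from geo import *
delta(45,0,158)
f=grab_frame("scene")
crop(f,325,205,365,255,12,"d8.png"); crop(f,280,200,325,245,12,"r8.png")
E
```

```text
clock: 8.9
eef_pos: [701.8, 38.1, 142.1]
tcp_rot: [-3.141, 0.001, 2.923]
contact_force: [-5.1, -2.8, 11.6]
opening: 0.272
clock 8.9 tcp g [ 47.   -0.3 142.1] rot [-3.1414e+00  6.0000e-04  2.9230e+00] F [-5.1 -2.8 11.6] open 23.2
d tool mm [  2.    0.3 -15.9] yaw err deg spin -0.03
```

View pics/d8.png

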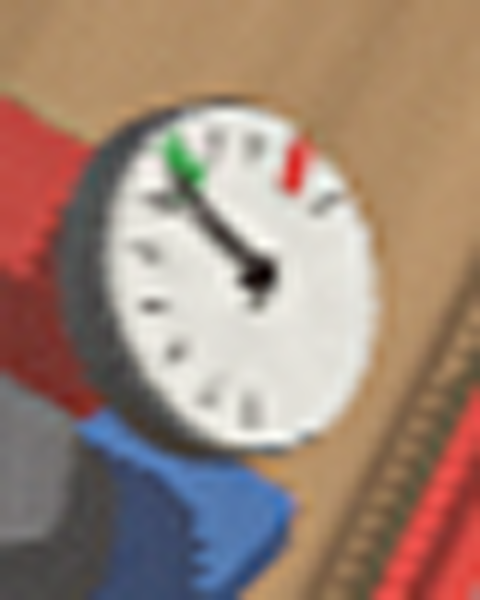

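```bash
python3 - <<'E'
from geo import *
f=grab_frame("scene")
def px(u,v): return (325+u/12-.46,205+v/12-.46)
for n,t in dict(n1=(172,180),n2=(215,227),n3=(190,198),g=(183,162),gi=(192,180),r=(295,168),tick=(165,198),t2=(150,250),t3=(152,303)).items(): print(n,needle(f,px(258,273),px(*t))[1].round(2))
E
```

```text
n1 0.96
n2 0.95
n3 0.97
g 1.14
gi 1.11
r 2.35
tick 0.8
t2 0.38
t3 0.02
```

```bash
python3 -m inch '[{"gripper":0.01,"tx":0,"ty":0,"tz":0.0002,"spin":0},{"gripper":0.01,"tx":0,"ty":0,"tz":0.0002,"spin":0},{"gripper":0.01,"tx":0,"ty":0,"tz":0,"spin":0},{"gripper":0.01,"tx":0,"ty":0,"tz":0,"spin":0},{"gripper":0.01,"tx":0,"ty":0,"tz":0,"spin":0},{"gripper":0.01,"tx":0,"ty":0,"tz":0,"spin":0},{"gripper":0.01,"tx":0,"ty":0,"tz":0,"spin":0},{"gripper":0.01,"tx":0,"ty":0,"tz":0,"spin":0}]' && python3 - <<'E'
from geo import *
delta(45,0,158)
f=grab_frame("scene")
crop(f,325,205,365,255,12,"d9.png")
E
```

```text
clock: 9.8
eef_pos: [701.8, 38.1, 141.8]
tcp_rot: [-3.141, 0.001, 2.923]
contact_force: [-5.2, -4.0, 12.4]
opening: 0.272
clock 9.8 tcp g [ 47.   -0.3 141.8] rot [-3.1414e+00  6.0000e-04  2.9230e+00] F [-5.2 -4.  12.4] open 23.2
d tool mm [  2.    0.3 -16.2] yaw err deg spin -0.04
```

View pics/d9.png

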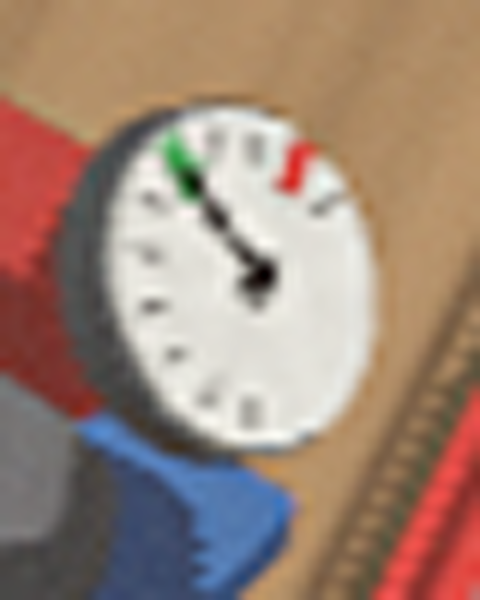

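```bash
python3 -m inch '[{"gripper":0.01,"tx":0,"ty":0,"tz":0.00015,"spin":0},{"gripper":0.01,"tx":0,"ty":0,"tz":0,"spin":0},{"gripper":0.01,"tx":0,"ty":0,"tz":0,"spin":0},{"gripper":0.01,"tx":0,"ty":0,"tz":0,"spin":0},{"gripper":0.018,"tx":0,"ty":0,"tz":0,"spin":0},{"gripper":0.04,"tx":0,"ty":0,"tz":0,"spin":0},{"gripper":0.04,"tx":0,"ty":0,"tz":0,"spin":0},{"gripper":0.04,"tx":0,"ty":0,"tz":0,"spin":0}]' && python3 - <<'E'
from geo import *
delta(45,0,158)
f=grab_frame("scene")
crop(f,325,205,365,255,12,"d10.png")
def px(u,v): return (325+u/12-.46,205+v/12-.46)
E
```

```text
clock: 10.65
eef_pos: [701.6, 38.6, 139.8]
tcp_rot: [3.141, -0.0, 2.923]
contact_force: [-0.0, 0.4, 0.1]
opening: 0.466
clock 10.65 tcp g [4.670e+01 1.000e-01 1.398e+02] rot [ 3.1414e+00 -4.0000e-04  2.9230e+00] F [-0.   0.4  0.1] open 39.8
d tool mm [  1.7  -0.1 -18.2] yaw err deg spin -0.03
```

View pics/d10.png

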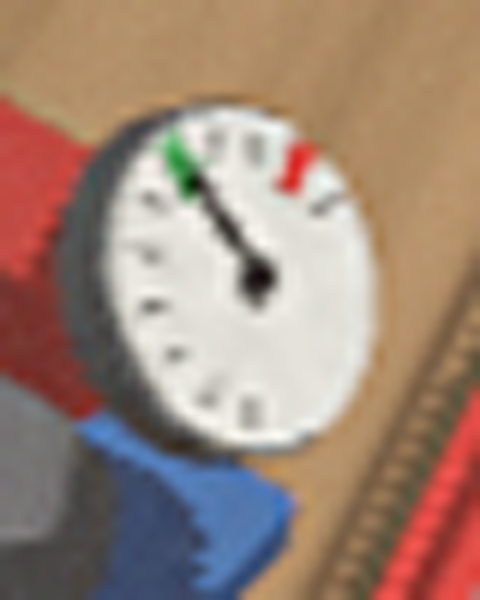

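The needle stands on the green mark at crop (187,170) and the grip is released. I'll rise and back off over the open end.

```bash
python3 -m inch '[{"gripper":0.04,"tx":0,"ty":0,"tz":-0.008,"spin":0},{"gripper":0.04,"tx":0,"ty":0,"tz":-0.015,"spin":0},{"gripper":0.04,"tx":0,"ty":0,"tz":-0.02,"spin":0},{"gripper":0.04,"tx":0,"ty":0,"tz":-0.02,"spin":0},{"gripper":0.05,"tx":0.02,"ty":0,"tz":-0.005,"spin":0},{"gripper":0.05,"tx":0.04,"ty":0,"tz":0,"spin":0},{"gripper":0.05,"tx":0.04,"ty":0,"tz":0,"spin":0},{"gripper":0.05,"tx":0.035,"ty":0,"tz":0,"spin":0}]' 40 && python3 - <<'E'
from geo import *
delta(-85,-3,120)
f=grab_frame("scene")
crop(f,325,205,365,255,12,"d11.png");crop(f,235,170,335,260,8,"m11.png")
print(((proj(f,corners(list(W(-45.5,-2,0)[:2])+[GA],120,25,30,60))-[235,170])*8+4).round().tolist())
E
```

```text
clock: 11.5
eef_pos: [568.5, 67.9, 209.6]
tcp_rot: [3.141, 0.001, 2.923]
contact_force: [-0.5, 0.1, -0.1]
opening: 0.588
clock 11.5 tcp g [-89.6  -0.  209.6] rot [3.1410e+00 1.1000e-03 2.9228e+00] F [-0.5  0.1 -0.1] open 50.3
d tool mm [-4.5 -3.  89.6] yaw err deg spin -0.04
[[236.0, 347.0], [282.0, 309.0], [501.0, 518.0], [546.0, 477.0], [237.0, 288.0], [283.0, 251.0], [507.0, 459.0], [553.0, 418.0]]
```

View pics/m11.png

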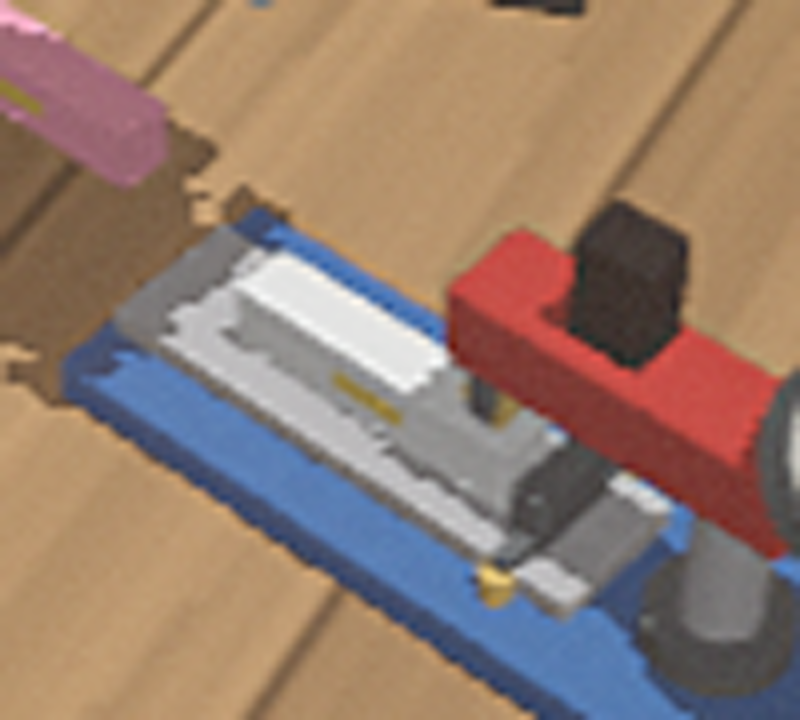

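View pics/d11.png

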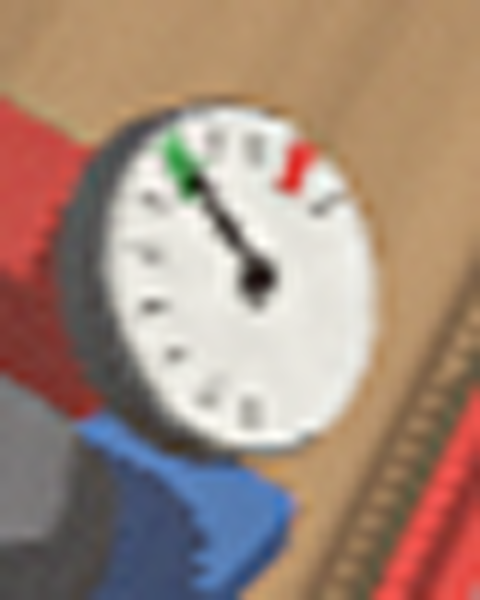

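```bash
python3 - <<'E'
from geo import *
f=dict(np.load("fs.npz"))
P=[G(ray(f,235+(u-4)/8,170+(v-4)/8,60)) for u,v in((237,290),(270,250),(410,390),(450,350),(518,478))]
for p in P: print(p.round(1))
print(np.degrees(np.arctan2(*(P[2]-P[0])[1::-1])),np.degrees(np.arctan2(*(P[3]-P[1])[1::-1])))
E
```

```text
[-104.8  -15.2   60. ]
[-109.2    7.6   60. ]
[-29.4 -11.7  60. ]
[-31.   12.1  60. ]
[ 22.3 -18.5  60. ]
2.6862483091498524 3.2756070419996064
```

```bash
python3 -m inch '[{"gripper":0.06,"tx":-0.0026,"ty":-0.0028,"tz":0.01,"spin":-1.4},{"gripper":0.06,"tx":0,"ty":0,"tz":0.025,"spin":-1.4},{"gripper":0.06,"tx":0,"ty":0,"tz":0.025,"spin":0},{"gripper":0.06,"tx":0,"ty":0,"tz":0.025,"spin":0},{"gripper":0.06,"tx":0,"ty":0,"tz":0.025,"spin":0},{"gripper":0.06,"tx":0,"ty":0,"tz":0.015,"spin":0},{"gripper":0.06,"tx":0,"ty":0,"tz":0.005,"spin":0},{"gripper":0.06,"tx":0,"ty":0,"tz":0,"spin":0}]' 40 && python3 - <<'E'
from geo import *
delta(-87,-2.8,35)
f=grab_frame("scene")
crop(f,235,130,335,260,6,"m12.png")
E
```

```text
clock: 12.35
eef_pos: [572.1, 64.4, 78.4]
tcp_rot: [-3.142, -0.0, 2.972]
contact_force: [-0.8, 0.4, 0.0]
opening: 0.704
clock 12.35 tcp g [-85.3  -2.8  78.4] rot [-3.1416e+00 -1.0000e-04  2.9718e+00] F [-0.8  0.4  0. ] open 60.1
d tool mm [ 1.7  0.  43.5] yaw err deg spin 2.76
```

View pics/m12.png

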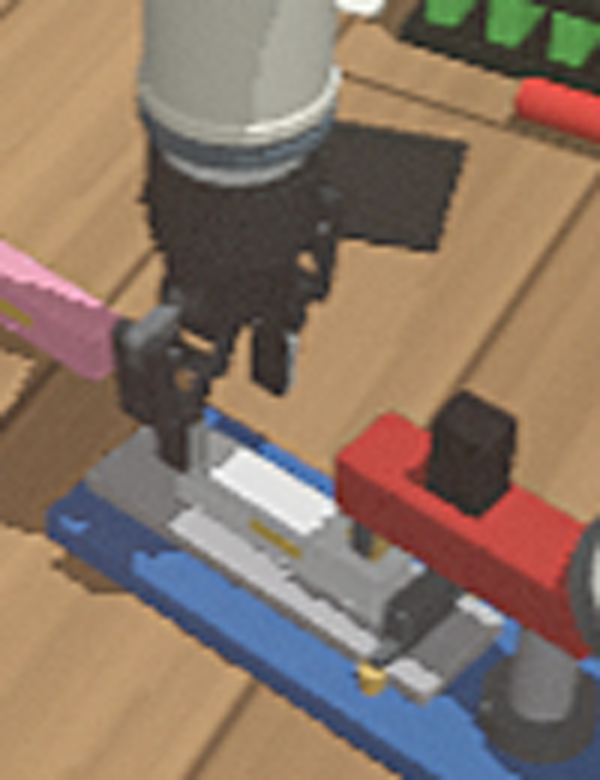

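The open fingers straddle the master's rear end. I'll lower and close.

```bash
python3 -m inch '[{"gripper":0.06,"tx":0,"ty":0,"tz":0.012,"spin":0},{"gripper":0.06,"tx":0,"ty":0,"tz":0.015,"spin":0},{"gripper":0.06,"tx":0,"ty":0,"tz":0.01,"spin":0},{"gripper":0.05,"tx":0,"ty":0,"tz":0.004,"spin":0},{"gripper":0.035,"tx":0,"ty":0,"tz":0,"spin":0},{"gripper":0.028,"tx":0,"ty":0,"tz":0,"spin":0},{"gripper":0.028,"tx":0,"ty":0,"tz":0,"spin":0},{"gripper":0.028,"tx":0,"ty":0,"tz":0,"spin":0}]' 30 && python3 - <<'E'
from geo import *
delta(-87,-2.8,35)
f=grab_frame("scene")
crop(f,235,130,335,260,6,"m13.png")
E
```

```text
clock: 13.2
eef_pos: [572.2, 64.4, 37.6]
tcp_rot: [3.141, 0.001, 2.972]
contact_force: [-0.1, 0.2, -0.2]
opening: 0.328
clock 13.2 tcp g [-85.2  -2.7  37.6] rot [3.1414e+00 8.0000e-04 2.9719e+00] F [-0.1  0.2 -0.2] open 28.0
d tool mm [ 1.8 -0.   2.6] yaw err deg spin 2.77
```

View pics/m13.png

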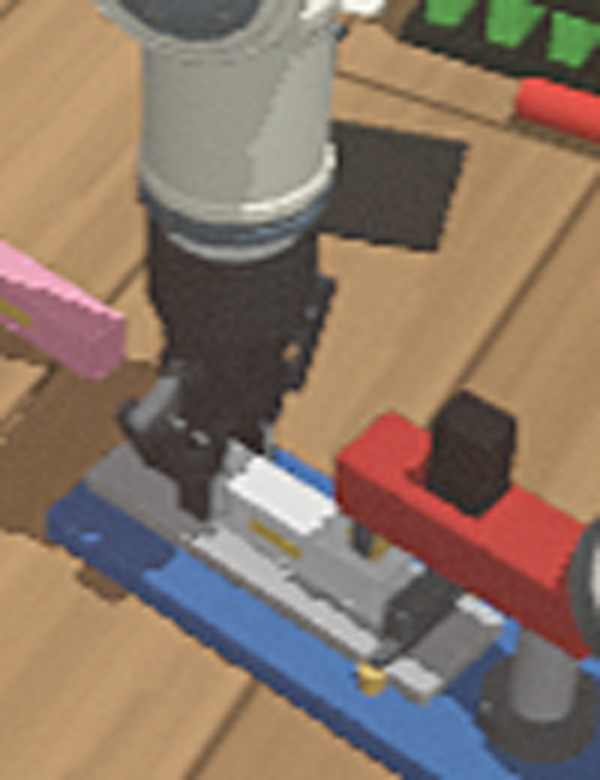

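```bash
python3 -m inch '[{"gripper":0.028,"tx":0,"ty":0,"tz":0.003,"spin":0},{"gripper":0.028,"tx":0,"ty":0,"tz":0,"spin":0},{"gripper":0.024,"tx":0,"ty":0,"tz":0,"spin":0},{"gripper":0.02,"tx":0,"ty":0,"tz":0,"spin":0},{"gripper":0.015,"tx":0,"ty":0,"tz":0,"spin":0},{"gripper":0.015,"tx":0,"ty":0,"tz":0,"spin":0},{"gripper":0.015,"tx":0,"ty":0,"tz":0,"spin":0},{"gripper":0.015,"tx":0,"ty":0,"tz":0,"spin":0}]' 40 && python3 - <<'E'
from geo import *
delta(-87,-2.8,35)
f=grab_frame("scene")
crop(f,325,205,365,255,8,"d14.png")
E
```

```text
clock: 14.05
eef_pos: [571.9, 64.2, 34.4]
tcp_rot: [-3.142, 0.0, 2.972]
contact_force: [0.4, -1.8, 2.9]
opening: 0.287
clock 14.05 tcp g [-85.5  -2.9  34.4] rot [-3.1416e+00  2.0000e-04  2.9718e+00] F [ 0.4 -1.8  2.9] open 24.5
d tool mm [ 1.5  0.2 -0.6] yaw err deg spin 2.76
```

View pics/d14.png

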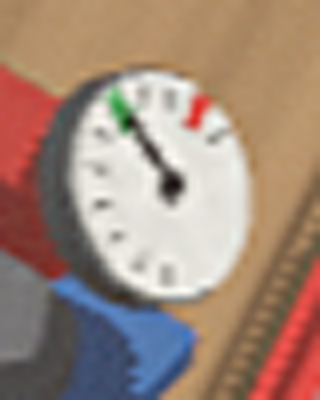

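```bash
python3 -m inch '[{"gripper":0.015,"tx":0.003,"ty":0.0001,"tz":0,"spin":0},{"gripper":0.015,"tx":0.006,"ty":0.0003,"tz":0,"spin":0},{"gripper":0.015,"tx":0.008,"ty":0.0004,"tz":0,"spin":0},{"gripper":0.015,"tx":0.008,"ty":0.0004,"tz":0,"spin":0},{"gripper":0.015,"tx":0.008,"ty":0.0004,"tz":0,"spin":0},{"gripper":0.015,"tx":0.008,"ty":0.0004,"tz":0,"spin":0},{"gripper":0.015,"tx":0.008,"ty":0.0004,"tz":0,"spin":0},{"gripper":0.015,"tx":0.006,"ty":0.0003,"tz":0,"spin":0}]' 40 && python3 - <<'E'
from geo import *
delta(-87,-2.8,35)
f=grab_frame("scene")
crop(f,225,120,370,270,5,"m15.png")
E
```

```text
clock: 14.9
eef_pos: [517.5, 76.5, 34.3]
tcp_rot: [3.142, 0.0, 2.972]
contact_force: [2.9, 0.3, 2.2]
opening: 0.284
clock 14.9 tcp g [-141.2   -2.7   34.3] rot [3.1415e+00 2.0000e-04 2.9722e+00] F [2.9 0.3 2.2] open 24.2
d tool mm [-54.2  -2.7  -0.6] yaw err deg spin 2.78
```

View pics/m15.png

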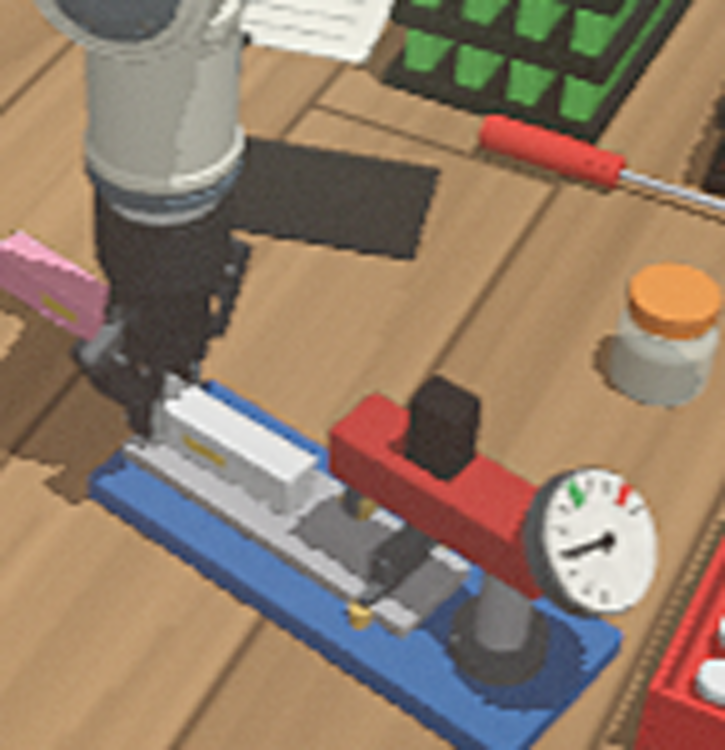

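The master is clear of the roller, with its far end at crop (300,490), and the needle is back to 0. Now I'll lift it and carry it to the mat.

```bash
python3 -m inch '[{"gripper":0.015,"tx":0,"ty":0,"tz":0,"spin":0},{"gripper":0.015,"tx":0,"ty":0,"tz":-0.005,"spin":0},{"gripper":0.015,"tx":0,"ty":0,"tz":-0.01,"spin":0},{"gripper":0.015,"tx":0,"ty":0,"tz":-0.015,"spin":0},{"gripper":0.015,"tx":0,"ty":0,"tz":-0.02,"spin":0},{"gripper":0.015,"tx":0,"ty":0,"tz":-0.02,"spin":0},{"gripper":0.015,"tx":0,"ty":0,"tz":-0.015,"spin":0},{"gripper":0.015,"tx":0,"ty":0,"tz":-0.005,"spin":0}]' 70 && python3 - <<'E'
from geo import *
t=G([439.7,329.2,60]); delta(*t,yaw=np.pi+0.247)
f=grab_frame("scene")
crop(f,205,90,350,240,5,"m16.png")
E
```

```text
clock: 15.75
eef_pos: [518.6, 76.3, 126.0]
tcp_rot: [3.141, 0.002, 2.972]
contact_force: [-0.4, -0.1, -3.4]
opening: 0.278
clock 15.75 tcp g [-140.2   -2.7  126. ] rot [3.1411e+00 1.6000e-03 2.9718e+00] F [-0.4 -0.1 -3.4] open 23.7
d tool mm [120.6 235.9  65.9] yaw err deg spin -23.88
```

View pics/m16.png

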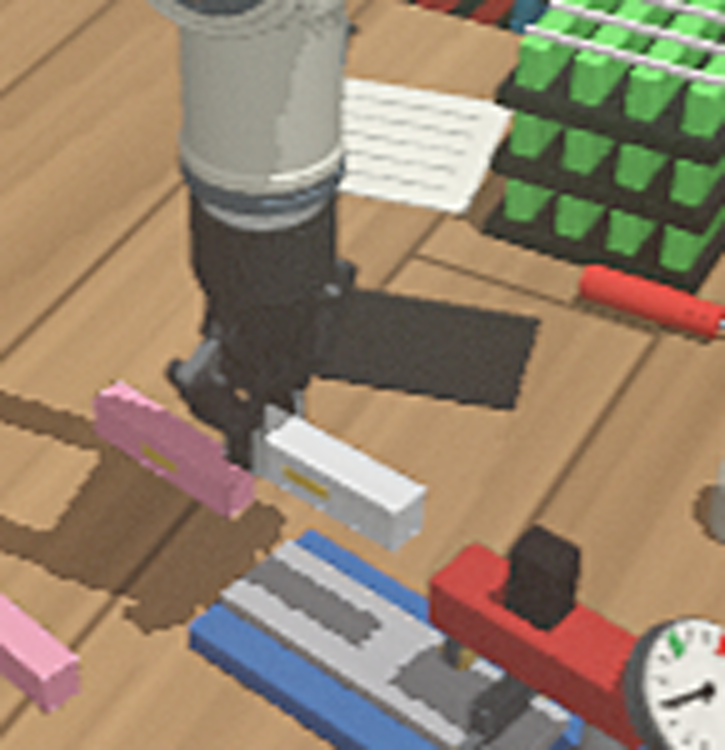

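```bash
python3 -m inch '[{"gripper":0.015,"tx":0.01,"ty":0.02,"tz":0,"spin":0},{"gripper":0.015,"tx":0.0168,"ty":0.033,"tz":0,"spin":0},{"gripper":0.015,"tx":0.0168,"ty":0.033,"tz":0,"spin":0},{"gripper":0.015,"tx":0.0168,"ty":0.033,"tz":0,"spin":0},{"gripper":0.015,"tx":0.0168,"ty":0.033,"tz":0,"spin":0},{"gripper":0.015,"tx":0.0168,"ty":0.033,"tz":0,"spin":0},{"gripper":0.015,"tx":0.0168,"ty":0.033,"tz":0,"spin":0},{"gripper":0.015,"tx":0.01,"ty":0.018,"tz":0,"spin":0}]' 70 && python3 -m inch '[{"gripper":0.015,"tx":0,"ty":0,"tz":0,"spin":-4},{"gripper":0.015,"tx":0,"ty":0,"tz":0.01,"spin":-5},{"gripper":0.015,"tx":0,"ty":0,"tz":0.02,"spin":-5},{"gripper":0.015,"tx":0,"ty":0,"tz":0.02,"spin":-5},{"gripper":0.015,"tx":0,"ty":0,"tz":0.02,"spin":-4.9},{"gripper":0.015,"tx":0,"ty":0,"tz":0.015,"spin":0},{"gripper":0.015,"tx":0,"ty":0,"tz":0.01,"spin":0},{"gripper":0.015,"tx":0,"ty":0,"tz":0,"spin":0}]' 70 && python3 - <<'E'
from geo import *
t=G([439.7,329.2,8.3]); delta(*t,yaw=-np.pi+0.247)
f=grab_frame("scene")
crop(f,225,80,350,200,6,"m17.png")
E
```

```text
clock: 16.6
eef_pos: [437.5, 331.3, 123.4]
tcp_rot: [-3.141, -0.001, 2.973]
contact_force: [0.2, -0.2, -2.3]
opening: 0.282
clock: 17.4
eef_pos: [437.7, 328.4, 27.5]
tcp_rot: [-3.14, -0.003, -2.895]
contact_force: [0.1, 0.4, -2.7]
opening: 0.28
clock 17.4 tcp g [-273.6  226.    27.5] rot [-3.1402 -0.0032 -2.8945] F [ 0.1  0.4 -2.7] open 23.9
d tool mm [-2.2  0.3 19.2] yaw err deg spin 0.0
```

View pics/m17.png

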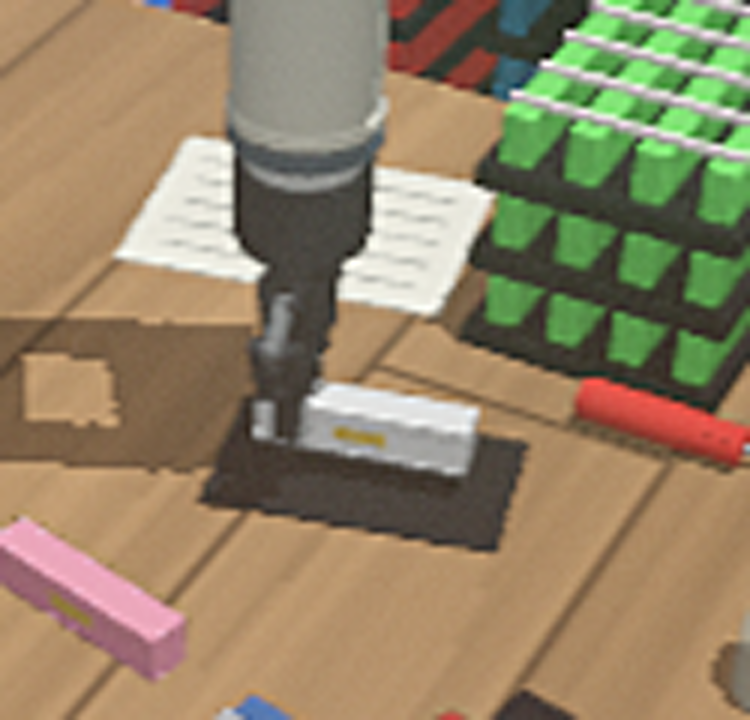

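It hangs over the mat, level. I'll lower it slowly.

```bash
python3 -m inch '[{"gripper":0.015,"tx":-0.001,"ty":0,"tz":0.004,"spin":0},{"gripper":0.015,"tx":-0.001,"ty":0,"tz":0.005,"spin":0},{"gripper":0.015,"tx":0,"ty":0,"tz":0.003,"spin":0},{"gripper":0.015,"tx":0,"ty":0,"tz":0.0015,"spin":0},{"gripper":0.015,"tx":0,"ty":0,"tz":0.001,"spin":0},{"gripper":0.015,"tx":0,"ty":0,"tz":0.0005,"spin":0},{"gripper":0.015,"tx":0,"ty":0,"tz":0,"spin":0},{"gripper":0.015,"tx":0,"ty":0,"tz":0,"spin":0}]' 70 && python3 - <<'E'
from geo import *
t=G([439.7,329.2,8.3]); delta(*t,yaw=-np.pi+0.247)
E
```

```text
clock: 18.25
eef_pos: [440.9, 329.8, 14.3]
tcp_rot: [3.142, 0.0, -2.894]
contact_force: [-0.4, 1.3, -3.7]
opening: 0.281
clock 18.25 tcp g [-270.9  228.    14.3] rot [ 3.1416e+00  1.0000e-04 -2.8941e+00] F [-0.4  1.3 -3.7] open 24.0
d tool mm [ 1.3 -0.3  6. ] yaw err deg spin 0.03
```

```bash
python3 -m inch '[{"gripper":0.015,"tx":0,"ty":0,"tz":0.001,"spin":0},{"gripper":0.015,"tx":0,"ty":0,"tz":0.001,"spin":0},{"gripper":0.015,"tx":0,"ty":0,"tz":0.001,"spin":0},{"gripper":0.015,"tx":0,"ty":0,"tz":0.001,"spin":0},{"gripper":0.015,"tx":0,"ty":0,"tz":0.0005,"spin":0},{"gripper":0.015,"tx":0,"ty":0,"tz":0.0003,"spin":0},{"gripper":0.015,"tx":0,"ty":0,"tz":0,"spin":0},{"gripper":0.015,"tx":0,"ty":0,"tz":0,"spin":0}]' 70 && python3 - <<'E'
from geo import *
t=G([439.7,329.2,8.3]); delta(*t,yaw=-np.pi+0.247)
E
```

```text
clock: 19.05
eef_pos: [440.9, 329.8, 9.4]
tcp_rot: [3.142, 0.0, -2.894]
contact_force: [0.4, 0.1, -3.1]
opening: 0.277
clock 19.05 tcp g [-270.8  228.     9.4] rot [ 3.1416  0.     -2.8942] F [ 0.4  0.1 -3.1] open 23.7
d tool mm [ 1.3 -0.3  1.1] yaw err deg spin 0.02
```

```bash
python3 -m inch '[{"gripper":0.015,"tx":0,"ty":0,"tz":0.0004,"spin":0},{"gripper":0.015,"tx":0,"ty":0,"tz":0.0004,"spin":0},{"gripper":0.015,"tx":0,"ty":0,"tz":0.0004,"spin":0},{"gripper":0.015,"tx":0,"ty":0,"tz":0,"spin":0},{"gripper":0.015,"tx":0,"ty":0,"tz":0,"spin":0},{"gripper":0.015,"tx":0,"ty":0,"tz":0,"spin":0},{"gripper":0.015,"tx":0,"ty":0,"tz":0,"spin":0},{"gripper":0.015,"tx":0,"ty":0,"tz":0,"spin":0}]' 70 && python3 - <<'E'
from geo import *
t=G([439.7,329.2,8.3]); delta(*t,yaw=-np.pi+0.247)
f=grab_frame("scene")
crop(f,245,130,325,190,9,"m18.png")
E
```

```text
clock: 19.85
eef_pos: [440.8, 329.8, 8.4]
tcp_rot: [3.142, 0.0, -2.894]
contact_force: [-3.2, -1.4, 5.0]
opening: 0.275
clock 19.85 tcp g [-270.9  228.     8.4] rot [ 3.1416  0.     -2.8942] F [-3.2 -1.4  5. ] open 23.5
d tool mm [ 1.2 -0.3  0.1] yaw err deg spin 0.02
```

View pics/m18.png

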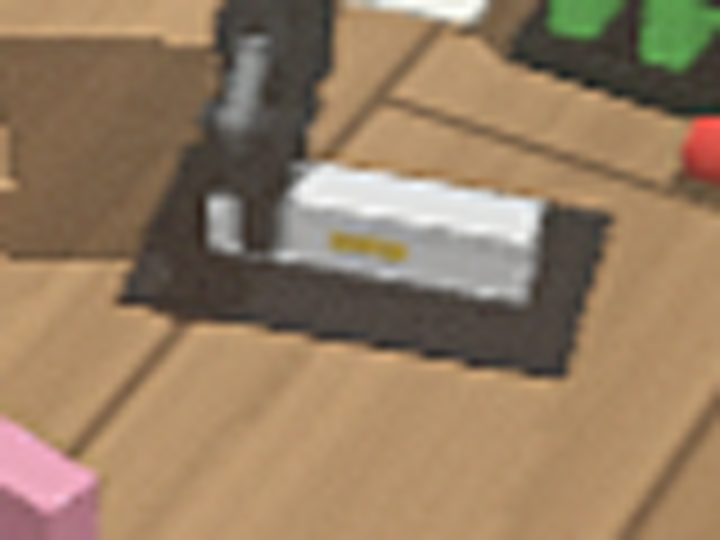

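It is seated flat on the mat, showing +5 N. I'll release and lift away.

```bash
python3 -m inch '[{"gripper":0.022,"tx":0,"ty":0,"tz":0,"spin":0},{"gripper":0.028,"tx":0,"ty":0,"tz":0,"spin":0},{"gripper":0.04,"tx":0,"ty":0,"tz":0,"spin":0},{"gripper":0.045,"tx":0,"ty":0,"tz":0,"spin":0},{"gripper":0.045,"tx":0,"ty":0,"tz":-0.005,"spin":0},{"gripper":0.045,"tx":0,"ty":0,"tz":-0.02,"spin":0},{"gripper":0.045,"tx":0,"ty":0,"tz":-0.03,"spin":0},{"gripper":0.045,"tx":0,"ty":0,"tz":-0.04,"spin":0}]' 40 && python3 - <<'E'
from geo import *
f=grab_frame("scene");g=grab_frame("top")
crop(f,245,110,325,190,7,"m19.png")
delta(0,0,200)
gr=lambda h,s,v:(h>45)&(h<75)&(s>120)
a=seg(f,gr,(125,320,190,380));b=seg(g,gr,(360,170,385,215))
p0=list(ray(g,372,194,25)[:2])+[-0.1]
for fr,mm in(([f,g],[a,b]),([f],[a]),([g],[b])): print("green",fit(fr,mm,p0,120,25,10,40))
wl=lambda h,s,v:(v>150)&(s<60)
crop(g,300,150,400,230,6,"t19.png"); crop(f,110,260,260,384,5,"g19.png")
E
```

```text
clock: 20.7
eef_pos: [439.9, 329.1, 103.3]
tcp_rot: [-3.14, -0.003, -2.894]
contact_force: [1.6, 0.3, 0.1]
opening: 0.528
clock 20.8 tcp g [-268.7  230.5  108.2] rot [ 3.1385  0.0075 -2.8942] F [ 0.3 -0.4  0.6] open 44.9
d tool mm [-137.3 -326.3  -91.8] yaw err deg spin -333.34
green (array([ 5.48147730e+02, -4.14619941e+02, -1.11630669e-01]), np.float64(117.046875))
green (array([ 5.48200694e+02, -4.13748076e+02, -1.10241366e-01]), np.float64(55.625))
green (array([ 5.47869559e+02, -4.17217912e+02, -1.10337494e-01]), np.float64(49.25))
```

View pics/m19.png

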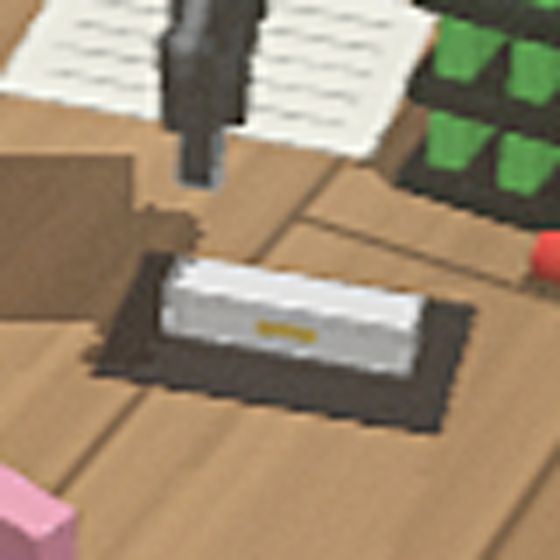

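View pics/g19.png

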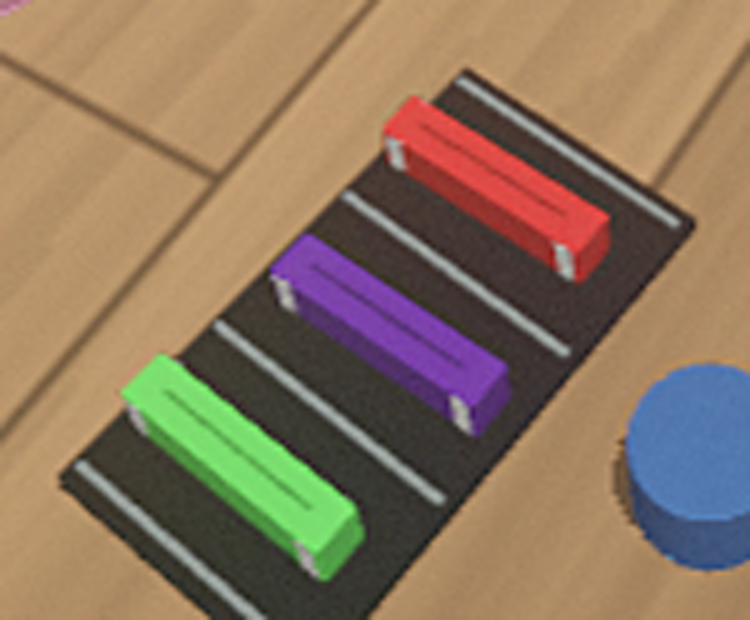

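The master sits flat on the mat at crop (290,315), released. The green moulding is in the nearest lane at crop (245,465). I'll travel there now.

```bash
python3 -m inch '[{"gripper":0.045,"tx":0.003,"ty":-0.02,"tz":-0.02,"spin":0},{"gripper":0.045,"tx":0.0055,"ty":-0.035,"tz":-0.015,"spin":0},{"gripper":0.045,"tx":0.007,"ty":-0.045,"tz":-0.005,"spin":0},{"gripper":0.045,"tx":0.0075,"ty":-0.048,"tz":0,"spin":0},{"gripper":0.045,"tx":0.0075,"ty":-0.048,"tz":0,"spin":0},{"gripper":0.045,"tx":0.0075,"ty":-0.048,"tz":0,"spin":0},{"gripper":0.045,"tx":0.0075,"ty":-0.048,"tz":0,"spin":0},{"gripper":0.045,"tx":0.0075,"ty":-0.048,"tz":0,"spin":0}]' 40 && python3 -m inch '[{"gripper":0.04,"tx":0.0075,"ty":-0.048,"tz":0,"spin":0},{"gripper":0.04,"tx":0.0075,"ty":-0.048,"tz":0,"spin":0},{"gripper":0.04,"tx":0.0075,"ty":-0.048,"tz":0,"spin":0},{"gripper":0.04,"tx":0.0075,"ty":-0.048,"tz":0,"spin":0},{"gripper":0.04,"tx":0.0075,"ty":-0.048,"tz":0,"spin":0},{"gripper":0.04,"tx":0.0075,"ty":-0.048,"tz":0,"spin":0},{"gripper":0.04,"tx":0.007,"ty":-0.045,"tz":0,"spin":0},{"gripper":0.04,"tx":0.006,"ty":-0.035,"tz":0,"spin":0}]' 40 && python3 - <<'E'
from geo import *
delta(*G([508.4,-410.2,14.5]),yaw=np.pi-0.111-2*np.pi)
E
```

```text
clock: 21.6
eef_pos: [472.5, -14.8, 143.2]
tcp_rot: [-3.142, 0.0, -2.894]
contact_force: [1.2, -0.1, 0.0]
opening: 0.527
clock: 22.4
eef_pos: [506.4, -386.6, 142.9]
tcp_rot: [-3.141, 0.0, -2.895]
contact_force: [1.8, 0.3, -0.7]
opening: 0.467
clock 22.4 tcp g [ -51.9 -457.3  142.9] rot [-3.1412e+00  1.0000e-04 -2.8953e+00] F [ 1.8  0.3 -0.7] open 39.9
d tool mm [  3.8 -23.3 128.4] yaw err deg spin 20.47
```

```bash
python3 -m inch '[{"gripper":0.04,"tx":0.0038,"ty":-0.0233,"tz":0,"spin":0},{"gripper":0.04,"tx":0,"ty":0,"tz":0.005,"spin":5},{"gripper":0.04,"tx":0,"ty":0,"tz":0.015,"spin":5},{"gripper":0.04,"tx":0,"ty":0,"tz":0.02,"spin":5},{"gripper":0.04,"tx":0,"ty":0,"tz":0.02,"spin":5.5},{"gripper":0.04,"tx":0,"ty":0,"tz":0.01,"spin":0},{"gripper":0.04,"tx":0,"ty":0,"tz":0,"spin":0},{"gripper":0.04,"tx":0,"ty":0,"tz":0,"spin":0}]' 40 && python3 - <<'E'
from geo import *
delta(*G([508.4,-410.2,14.5]),yaw=np.pi-0.111)
f=grab_frame("scene");g=grab_frame("top")
crop(f,90,220,240,384,4,"g20.png");crop(g,300,150,420,240,6,"t20.png")
print(((proj(f,[508.4,-410.2,40])-[90,220])*4).round())
E
```

```text
clock: 23.2
eef_pos: [508.8, -407.5, 73.5]
tcp_rot: [-3.141, 0.0, 3.033]
contact_force: [0.6, 0.1, 0.3]
opening: 0.468
clock 23.2 tcp g [ -45.  -477.1   73.5] rot [-3.1415e+00  1.0000e-04  3.0334e+00] F [0.6 0.1 0.3] open 39.9
d tool mm [ 0.2 -2.8 59. ] yaw err deg spin 0.16
[[215. 475.]]
```

View pics/g20.png

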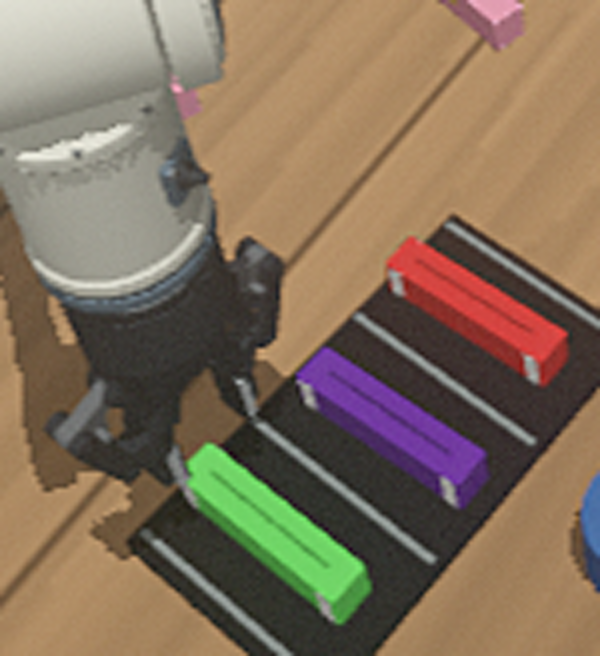

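View pics/t20.png

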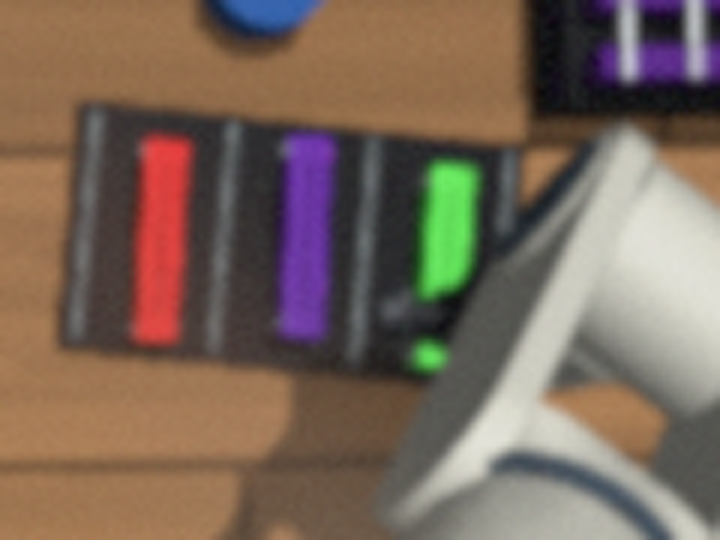

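```bash
python3 -m inch '[{"gripper":0.04,"tx":0,"ty":-0.0026,"tz":0,"spin":0.15},{"gripper":0.04,"tx":0,"ty":0,"tz":0.01,"spin":0},{"gripper":0.04,"tx":0,"ty":0,"tz":0.01,"spin":0},{"gripper":0.04,"tx":0,"ty":0,"tz":0.008,"spin":0},{"gripper":0.04,"tx":0,"ty":0,"tz":0.002,"spin":0},{"gripper":0.04,"tx":0,"ty":0,"tz":0,"spin":0},{"gripper":0.04,"tx":0,"ty":0,"tz":0,"spin":0},{"gripper":0.04,"tx":0,"ty":0,"tz":0,"spin":0}]' 40 && python3 - <<'E'
from geo import *
delta(*G([508.4,-410.2,14.5]),yaw=np.pi-0.111)
f=grab_frame("scene")
crop(f,100,280,220,384,6,"g21.png")
E
```

```text
clock: 24.1
eef_pos: [508.6, -410.1, 43.6]
tcp_rot: [-3.141, 0.0, 3.029]
contact_force: [0.1, 0.6, 0.1]
opening: 0.467
clock 24.1 tcp g [ -44.7 -479.8   43.6] rot [-3.1413e+00  5.0000e-04  3.0286e+00] F [0.1 0.6 0.1] open 39.9
d tool mm [ 0.2 -0.1 29.1] yaw err deg spin -0.12
```

View pics/g21.png

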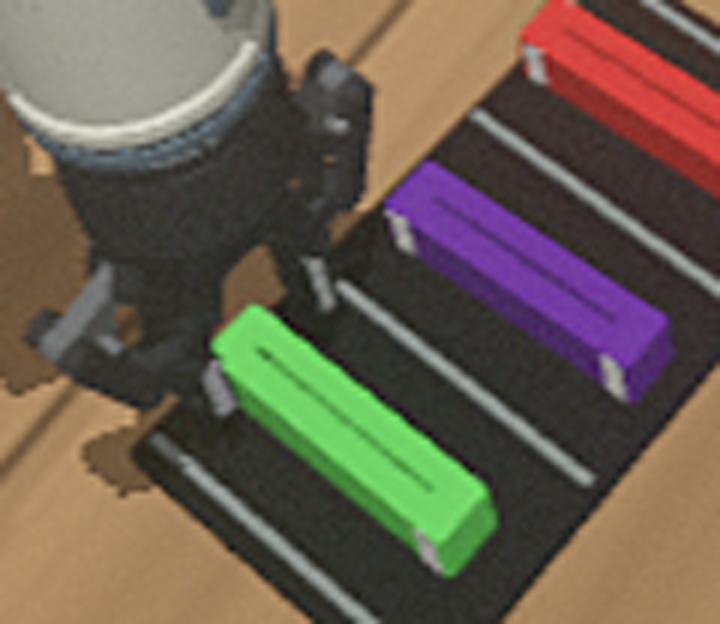

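```bash
python3 -m inch '[{"gripper":0.04,"tx":0,"ty":-0.001,"tz":0.008,"spin":-0.1},{"gripper":0.04,"tx":0,"ty":0,"tz":0.01,"spin":0},{"gripper":0.04,"tx":0,"ty":0,"tz":0.008,"spin":0},{"gripper":0.04,"tx":0,"ty":0,"tz":0.002,"spin":0},{"gripper":0.034,"tx":0,"ty":0,"tz":0,"spin":0},{"gripper":0.03,"tx":0,"ty":0,"tz":0,"spin":0},{"gripper":0.028,"tx":0,"ty":0,"tz":0,"spin":0},{"gripper":0.028,"tx":0,"ty":0,"tz":0,"spin":0}]' 30 && python3 - <<'E'
from geo import *
delta(*G([508.4,-410.2,14.5]),yaw=np.pi-0.111)
f=grab_frame("scene")
crop(f,100,280,220,384,6,"g22.png")
E
```

```text
clock: 24.95
eef_pos: [508.4, -411.1, 15.6]
tcp_rot: [-3.141, 0.0, 3.03]
contact_force: [0.5, 0.2, -1.4]
opening: 0.322
clock 24.95 tcp g [ -44.7 -480.7   15.6] rot [-3.1413e+00  5.0000e-04  3.0304e+00] F [ 0.5  0.2 -1.4] open 27.5
d tool mm [0.1 0.9 1.1] yaw err deg spin -0.01
```

View pics/g22.png

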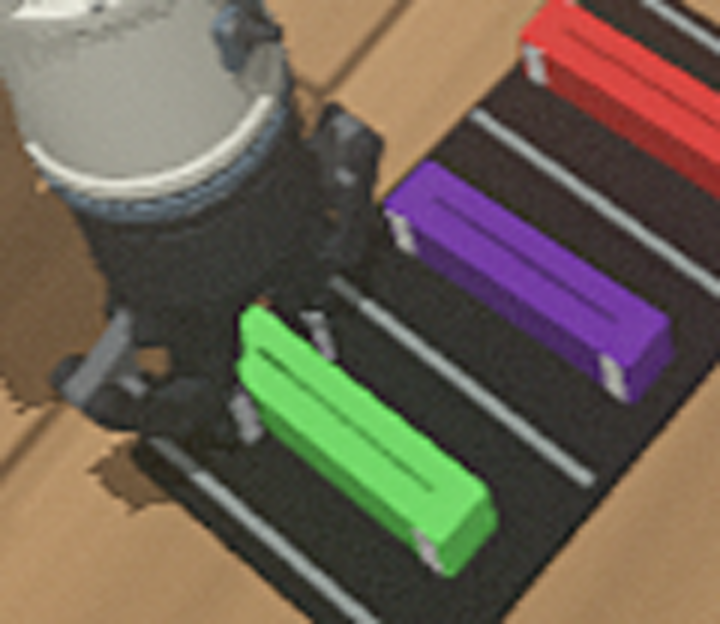

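```bash
python3 -m inch '[{"gripper":0.024,"tx":0,"ty":0,"tz":0.001,"spin":0},{"gripper":0.02,"tx":0,"ty":0,"tz":0,"spin":0},{"gripper":0.015,"tx":0,"ty":0,"tz":0,"spin":0},{"gripper":0.015,"tx":0,"ty":0,"tz":0,"spin":0},{"gripper":0.015,"tx":0,"ty":0,"tz":0,"spin":0},{"gripper":0.015,"tx":0,"ty":0,"tz":0,"spin":0},{"gripper":0.015,"tx":0,"ty":0,"tz":0,"spin":0},{"gripper":0.015,"tx":0,"ty":0,"tz":0,"spin":0}]' 40 && python3 - <<'E'
from geo import *
delta(*G([508.4,-410.2,14.5]),yaw=np.pi-0.111)
E
python3 -m inch '[{"gripper":0.015,"tx":0,"ty":0,"tz":-0.003,"spin":0},{"gripper":0.015,"tx":0,"ty":0,"tz":-0.01,"spin":0},{"gripper":0.015,"tx":0,"ty":0,"tz":-0.02,"spin":0},{"gripper":0.015,"tx":0,"ty":0,"tz":-0.025,"spin":0},{"gripper":0.015,"tx":0,"ty":0,"tz":-0.03,"spin":0},{"gripper":0.015,"tx":0,"ty":0,"tz":-0.02,"spin":0},{"gripper":0.015,"tx":0,"ty":0,"tz":-0.01,"spin":0},{"gripper":0.015,"tx":0,"ty":0,"tz":0,"spin":0}]' 40 && python3 - <<'E'
from geo import *
delta(-145,0,60,yaw=np.pi-0.219)
f=grab_frame("scene")
crop(f,90,200,240,360,5,"g23.png")
E
```

```text
clock: 25.8
eef_pos: [508.5, -411.1, 15.5]
tcp_rot: [-3.141, 0.001, 3.031]
contact_force: [-2.6, 2.2, 9.9]
opening: 0.286
clock 25.8 tcp g [ -44.6 -480.8   15.5] rot [-3.1411e+00  6.0000e-04  3.0306e+00] F [-2.6  2.2  9.9] open 24.4
d tool mm [0.2 0.9 1. ] yaw err deg spin -0.0
clock: 26.6
eef_pos: [508.9, -411.5, 133.9]
tcp_rot: [-3.14, 0.002, 3.03]
contact_force: [0.1, 0.6, -0.6]
opening: 0.281
clock 26.6 tcp g [ -44.1 -481.1  133.9] rot [-3.1401e+00  2.4000e-03  3.0303e+00] F [ 0.1  0.6 -0.6] open 24.0
d tool mm [ 49.3 489.2  73.1] yaw err deg spin 6.17
```

View pics/g23.png

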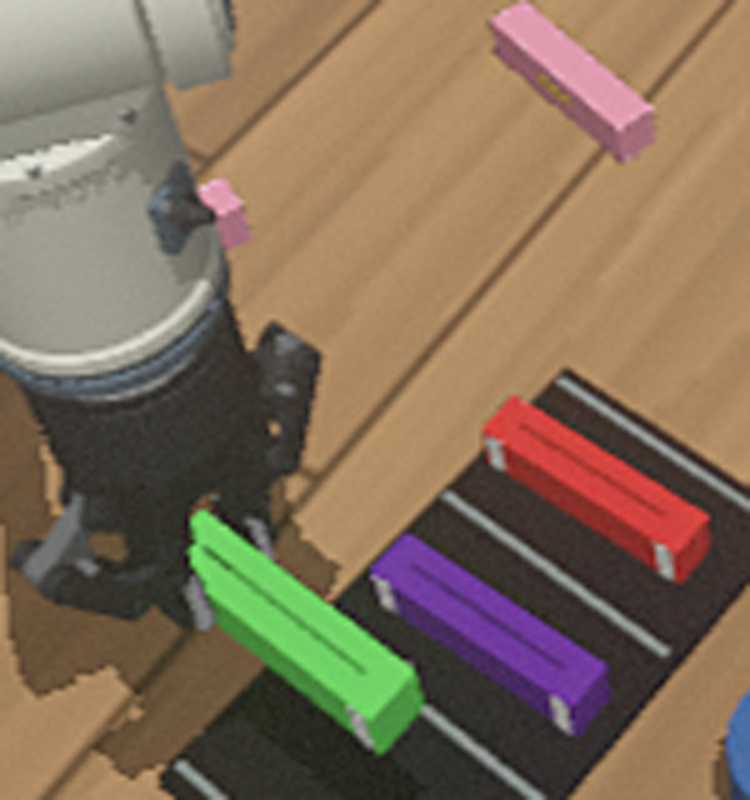

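The green moulding is held level. I'll carry it over to the open end.

```bash
python3 -m inch '[{"gripper":0.015,"tx":0.002,"ty":0.02,"tz":0,"spin":0},{"gripper":0.015,"tx":0.004,"ty":0.04,"tz":0,"spin":0},{"gripper":0.015,"tx":0.005,"ty":0.045,"tz":0,"spin":0},{"gripper":0.015,"tx":0.005,"ty":0.045,"tz":0,"spin":0},{"gripper":0.015,"tx":0.005,"ty":0.045,"tz":0,"spin":0},{"gripper":0.015,"tx":0.005,"ty":0.045,"tz":0,"spin":0},{"gripper":0.015,"tx":0.005,"ty":0.045,"tz":0,"spin":0},{"gripper":0.015,"tx":0.005,"ty":0.045,"tz":0,"spin":0}]' 40 && python3 -m inch '[{"gripper":0.015,"tx":0.005,"ty":0.045,"tz":0,"spin":0},{"gripper":0.015,"tx":0.005,"ty":0.045,"tz":0,"spin":0},{"gripper":0.015,"tx":0.005,"ty":0.04,"tz":0,"spin":0},{"gripper":0.015,"tx":0.003,"ty":0.02,"tz":0,"spin":0},{"gripper":0.015,"tx":0,"ty":0.009,"tz":0,"spin":1.1},{"gripper":0.015,"tx":0,"ty":0,"tz":0,"spin":2.5},{"gripper":0.015,"tx":0,"ty":0,"tz":0,"spin":2.5},{"gripper":0.015,"tx":0,"ty":0,"tz":0,"spin":0}]' 40 && python3 - <<'E'
from geo import *
delta(-150,0,45,yaw=np.pi-0.219)
E
```

```text
clock: 27.45
eef_pos: [507.3, -76.4, 131.0]
tcp_rot: [3.141, -0.002, 3.03]
contact_force: [0.9, 0.1, -0.4]
opening: 0.281
clock: 28.25
eef_pos: [507.3, 81.6, 131.0]
tcp_rot: [-3.141, -0.002, 2.924]
contact_force: [-0.7, -0.7, -1.3]
opening: 0.288
clock 28.25 tcp g [-152.4    0.   131. ] rot [-3.1408e+00 -2.5000e-03  2.9239e+00] F [-0.7 -0.7 -1.3] open 24.6
d tool mm [-2.6  0.  86. ] yaw err deg spin 0.07
```

```bash
python3 -m inch '[{"gripper":0.015,"tx":0,"ty":0,"tz":0.01,"spin":0.07},{"gripper":0.015,"tx":0,"ty":0,"tz":0.02,"spin":0},{"gripper":0.015,"tx":0,"ty":0,"tz":0.02,"spin":0},{"gripper":0.015,"tx":0,"ty":0,"tz":0.02,"spin":0},{"gripper":0.015,"tx":0,"ty":0,"tz":0.01,"spin":0},{"gripper":0.015,"tx":0,"ty":0,"tz":0.004,"spin":0},{"gripper":0.015,"tx":0,"ty":0,"tz":0,"spin":0},{"gripper":0.015,"tx":0,"ty":0,"tz":0,"spin":0}]' 40 && python3 - <<'E'
from geo import *
delta(-150,0,35.5,yaw=np.pi-0.219)
f=grab_frame("scene")
crop(f,225,140,350,270,6,"g24.png")
gr=lambda h,s,v:(h>45)&(h<75)&(s>120)
hsv=cv2.cvtColor(f["pixels"],cv2.COLOR_RGB2HSV).astype(int)
E
```

```text
clock: 29.05
eef_pos: [509.3, 81.1, 48.7]
tcp_rot: [3.141, 0.001, 2.923]
contact_force: [0.8, 0.5, -0.4]
opening: 0.286
clock 29.05 tcp g [-150.3    0.    48.7] rot [3.1413e+00 8.0000e-04 2.9227e+00] F [ 0.8  0.5 -0.4] open 24.4
d tool mm [-0.3 -0.  13.2] yaw err deg spin 0.01
```

View pics/g24.png

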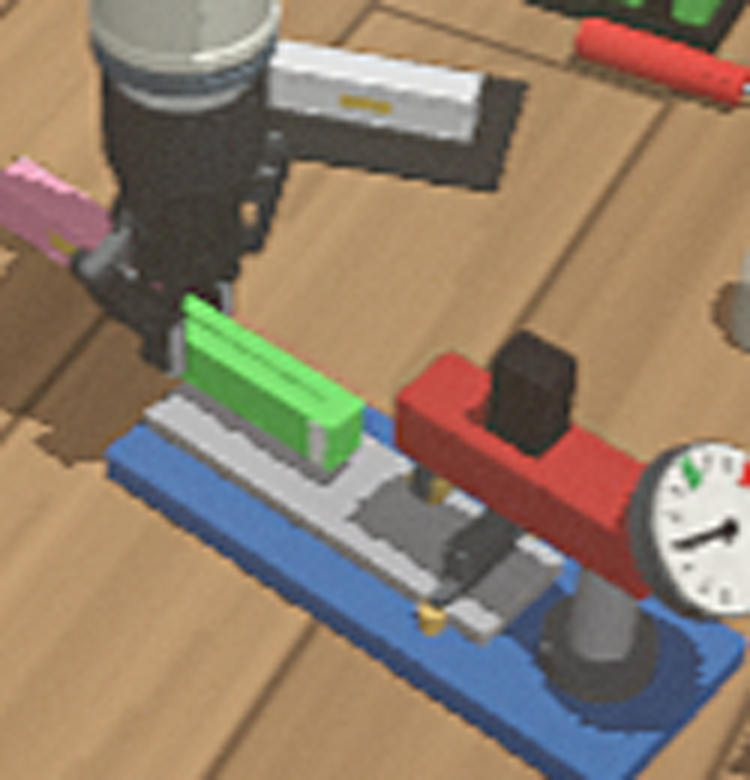

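```bash
python3 -m inch '[{"gripper":0.015,"tx":0,"ty":0,"tz":0.004,"spin":0},{"gripper":0.015,"tx":0,"ty":0,"tz":0.004,"spin":0},{"gripper":0.015,"tx":0,"ty":0,"tz":0.002,"spin":0},{"gripper":0.015,"tx":0,"ty":0,"tz":0.001,"spin":0},{"gripper":0.015,"tx":0,"ty":0,"tz":0.0005,"spin":0},{"gripper":0.015,"tx":0,"ty":0,"tz":0.0005,"spin":0},{"gripper":0.015,"tx":0,"ty":0,"tz":0,"spin":0},{"gripper":0.015,"tx":0,"ty":0,"tz":0,"spin":0}]' 40 && python3 - <<'E'
from geo import *
delta(-150,0,35.5,yaw=np.pi-0.219)
E
```

```text
clock: 29.9
eef_pos: [508.9, 81.1, 36.3]
tcp_rot: [3.142, 0.0, 2.923]
contact_force: [0.5, -0.2, -0.2]
opening: 0.285
clock 29.9 tcp g [-1.506e+02 -1.000e-01  3.630e+01] rot [3.1416e+00 1.0000e-04 2.9227e+00] F [ 0.5 -0.2 -0.2] open 24.3
d tool mm [-0.6  0.1  0.8] yaw err deg spin 0.0
```

```bash
python3 -m inch '[{"gripper":0.015,"tx":0,"ty":0,"tz":0.0003,"spin":0},{"gripper":0.015,"tx":0,"ty":0,"tz":0.0003,"spin":0},{"gripper":0.015,"tx":0,"ty":0,"tz":0.0003,"spin":0},{"gripper":0.015,"tx":0,"ty":0,"tz":0.0003,"spin":0},{"gripper":0.015,"tx":0,"ty":0,"tz":0,"spin":0},{"gripper":0.015,"tx":0,"ty":0,"tz":0,"spin":0},{"gripper":0.015,"tx":0,"ty":0,"tz":0,"spin":0},{"gripper":0.015,"tx":0,"ty":0,"tz":0,"spin":0}]' 40 && python3 - <<'E'
from geo import *
delta(-150,0,35.5,yaw=np.pi-0.219); print(sense()["wrist_torque"])
f=grab_frame("scene")
crop(f,235,170,335,260,8,"g25.png")
E
```

```text
clock: 30.7
eef_pos: [508.9, 81.0, 35.5]
tcp_rot: [3.142, 0.0, 2.923]
contact_force: [-1.5, 0.4, 6.7]
opening: 0.286
clock 30.7 tcp g [-1.507e+02 -1.000e-01  3.550e+01] rot [3.1415e+00 1.0000e-04 2.9227e+00] F [-1.5  0.4  6.7] open 24.4
d tool mm [-0.7  0.1 -0. ] yaw err deg spin 0.0
[0.00799648 0.27945125 0.03926041]
```

View pics/g25.png

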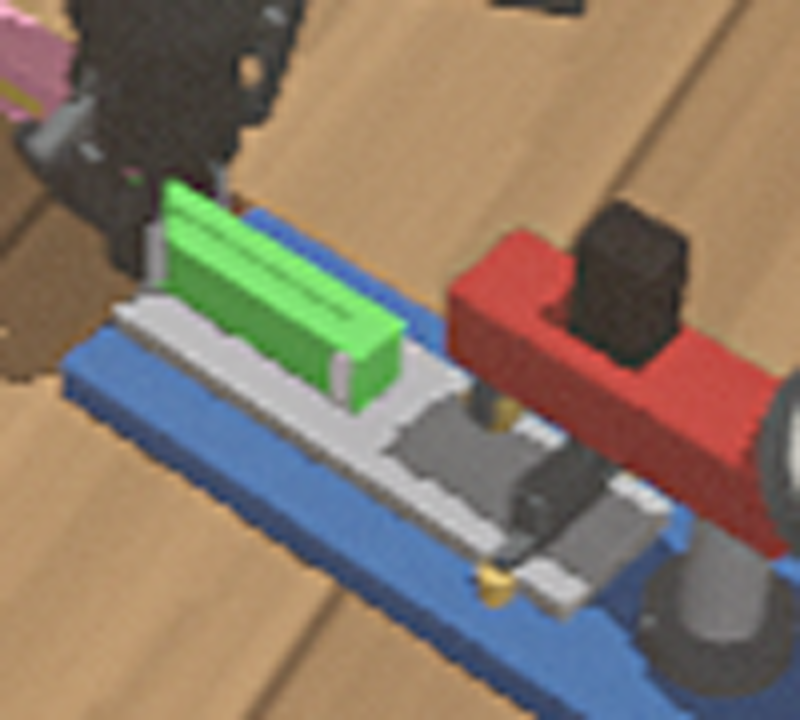

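```bash
python3 - <<'E'
from geo import *
f=dict(np.load("fs.npz"))
def q(u,v,z): return G(ray(f,235+(u-4)/8,170+(v-4)/8,z)).round(1)
print("block front top",q(405,325,60),q(350,355,60),"bottom",q(357,413,30),q(402,372,30),"rear left top",q(165,220,60))
print("stop front base left",q(512,535,30),"stop front top left",q(518,487,56), "stop back top left",q(545,505,56))
E
```

```text
block front top [-50.1  11.   60. ] [-55.1 -12.7  60. ] bottom [-52.9 -10.2  30. ] [-53.6  15.5  30. ] rear left top [-147.3   -6.    60. ]
stop front base left [ 21.7 -18.   30. ] stop front top left [ 22.8 -18.7  56. ] stop back top left [ 34.2 -19.   56. ]
```

```bash
python3 -m inch '[{"gripper":0.015,"tx":-0.003,"ty":0,"tz":-0.0002,"spin":0},{"gripper":0.015,"tx":-0.005,"ty":0,"tz":0,"spin":0},{"gripper":0.015,"tx":-0.006,"ty":0,"tz":0,"spin":0},{"gripper":0.015,"tx":-0.006,"ty":0,"tz":0,"spin":0},{"gripper":0.015,"tx":-0.006,"ty":0,"tz":0,"spin":0},{"gripper":0.015,"tx":-0.006,"ty":0,"tz":0,"spin":0},{"gripper":0.015,"tx":-0.004,"ty":0,"tz":0,"spin":0},{"gripper":0.015,"tx":-0.002,"ty":0,"tz":0,"spin":0}]' 40 && python3 - <<'E'
from geo import *
delta(-112,0,35.5,yaw=np.pi-0.219); print(sense()["wrist_torque"])
E
```

```text
clock: 31.55
eef_pos: [545.2, 72.8, 35.5]
tcp_rot: [-3.141, -0.002, 2.922]
contact_force: [-6.5, 2.6, 11.7]
opening: 0.282
clock 31.55 tcp g [-113.4   -0.3   35.5] rot [-3.1413e+00 -1.9000e-03  2.9224e+00] F [-6.5  2.6 11.7] open 24.1
d tool mm [-1.4  0.3 -0. ] yaw err deg spin -0.01
[0.37764144 1.12651009 0.02898155]
```

```bash
python3 -m inch '[{"gripper":0.015,"tx":-0.001,"ty":0,"tz":-0.0005,"spin":0},{"gripper":0.015,"tx":-0.0025,"ty":0,"tz":-0.0002,"spin":0},{"gripper":0.015,"tx":-0.0025,"ty":0,"tz":0,"spin":0},{"gripper":0.015,"tx":-0.0025,"ty":0,"tz":0,"spin":0},{"gripper":0.015,"tx":-0.0025,"ty":0,"tz":0,"spin":0},{"gripper":0.015,"tx":-0.0025,"ty":0,"tz":0,"spin":0},{"gripper":0.015,"tx":-0.0025,"ty":0,"tz":0,"spin":0},{"gripper":0.015,"tx":-0.0025,"ty":0,"tz":0,"spin":0}]' 40 && python3 - <<'E'
from geo import *
delta(-112,0,35.5,yaw=np.pi-0.219); print(sense()["wrist_torque"])
f=grab_frame("scene")
crop(f,245,180,365,270,6,"g26.png")
E
```

```text
clock: 32.35
eef_pos: [562.5, 68.9, 35.6]
tcp_rot: [-3.141, -0.003, 2.923]
contact_force: [-6.8, 2.5, 2.8]
opening: 0.287
clock 32.35 tcp g [-95.7  -0.4  35.6] rot [-3.1409 -0.0032  2.9228] F [-6.8  2.5  2.8] open 24.5
d tool mm [16.3  0.4  0.1] yaw err deg spin 0.01
[0.39612748 0.78165128 0.11054051]
```

View pics/g26.png

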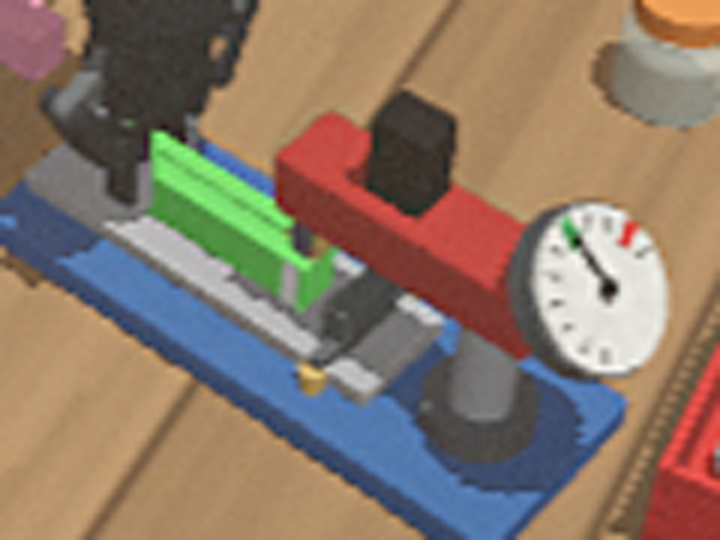

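The roller has ridden up on the block and the needle is at the green mark. About 18 mm remains to the stop.

```bash
python3 -m inch '[{"gripper":0.015,"tx":-0.0015,"ty":0,"tz":0,"spin":0},{"gripper":0.015,"tx":-0.0015,"ty":0,"tz":0,"spin":0},{"gripper":0.015,"tx":-0.0015,"ty":0,"tz":0,"spin":0},{"gripper":0.015,"tx":-0.0015,"ty":0,"tz":0,"spin":0},{"gripper":0.015,"tx":-0.0015,"ty":0,"tz":0,"spin":0},{"gripper":0.015,"tx":-0.0015,"ty":0,"tz":0,"spin":0},{"gripper":0.015,"tx":-0.0015,"ty":0,"tz":0,"spin":0},{"gripper":0.015,"tx":-0.001,"ty":0,"tz":0,"spin":0}]' 40 && python3 - <<'E'
from geo import *
delta(-112,0,35.5,yaw=np.pi-0.219); print(sense()["wrist_torque"])
f=grab_frame("scene")
crop(f,275,195,325,245,12,"g27.png")
E
```

```text
clock: 33.2
eef_pos: [573.9, 66.4, 35.5]
tcp_rot: [-3.141, -0.003, 2.923]
contact_force: [-5.5, 2.8, 1.9]
opening: 0.281
clock 33.2 tcp g [-84.   -0.4  35.5] rot [-3.1411e+00 -2.9000e-03  2.9227e+00] F [-5.5  2.8  1.9] open 24.0
d tool mm [28.   0.3  0.1] yaw err deg spin 0.0
[0.41628717 0.80417391 0.09530498]
```

View pics/g27.png

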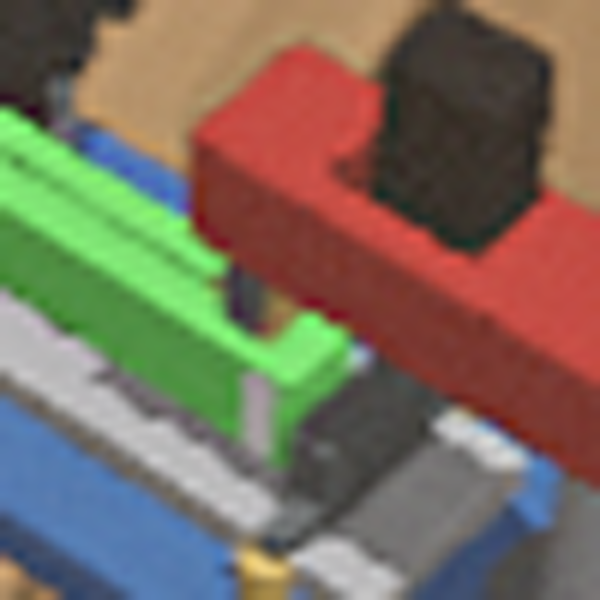

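```bash
python3 -m inch '[{"gripper":0.015,"tx":-0.0006,"ty":0,"tz":0,"spin":0},{"gripper":0.015,"tx":-0.0006,"ty":0,"tz":0,"spin":0},{"gripper":0.015,"tx":-0.0006,"ty":0,"tz":0,"spin":0},{"gripper":0.015,"tx":-0.0006,"ty":0,"tz":0,"spin":0},{"gripper":0.015,"tx":-0.0006,"ty":0,"tz":0,"spin":0},{"gripper":0.015,"tx":-0.0005,"ty":0,"tz":0,"spin":0},{"gripper":0.015,"tx":-0.0005,"ty":0,"tz":0,"spin":0},{"gripper":0.015,"tx":0,"ty":0,"tz":0,"spin":0}]' 40 && python3 - <<'E'
from geo import *
delta(-112,0,35.5,yaw=np.pi-0.219); print(sense()["wrist_torque"])
f=grab_frame("scene")
crop(f,275,195,325,245,12,"g28.png")
E
```

```text
clock: 34.05
eef_pos: [577.8, 65.6, 35.5]
tcp_rot: [-3.141, -0.003, 2.923]
contact_force: [-5.2, 3.1, 1.8]
opening: 0.285
clock 34.05 tcp g [-80.   -0.3  35.5] rot [-3.1411e+00 -2.7000e-03  2.9227e+00] F [-5.2  3.1  1.8] open 24.3
d tool mm [32.   0.3  0.1] yaw err deg spin 0.01
[0.3707588  0.63788998 0.13871507]
```

View pics/g28.png

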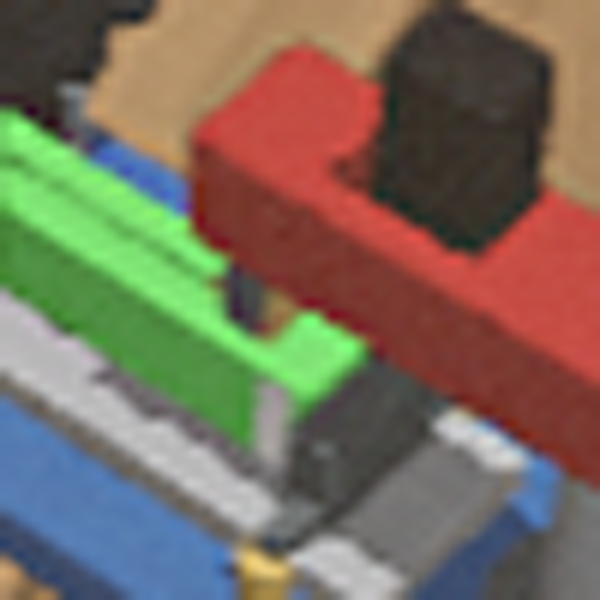

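Only 1–2 mm remains. I'll use finer steps and watch the force.

```bash
python3 -m inch '[{"gripper":0.015,"tx":-0.0003,"ty":0,"tz":0,"spin":0},{"gripper":0.015,"tx":-0.0003,"ty":0,"tz":0,"spin":0},{"gripper":0.015,"tx":-0.0003,"ty":0,"tz":0,"spin":0},{"gripper":0.015,"tx":-0.0003,"ty":0,"tz":0,"spin":0},{"gripper":0.015,"tx":-0.0002,"ty":0,"tz":0,"spin":0},{"gripper":0.015,"tx":-0.0002,"ty":0,"tz":0,"spin":0},{"gripper":0.015,"tx":0,"ty":0,"tz":0,"spin":0},{"gripper":0.015,"tx":0,"ty":0,"tz":0,"spin":0}]' 40 && python3 - <<'E'
from geo import *
delta(-112,0,35.5,yaw=np.pi-0.219); print(sense()["wrist_torque"])
E
```

```text
clock: 34.9
eef_pos: [578.8, 65.3, 35.5]
tcp_rot: [-3.141, -0.004, 2.923]
contact_force: [-7.1, 3.6, 4.6]
opening: 0.281
clock 34.9 tcp g [-79.   -0.4  35.5] rot [-3.1409 -0.0039  2.9226] F [-7.1  3.6  4.6] open 24.0
d tool mm [33.   0.3  0.1] yaw err deg spin 0.0
[0.51398417 0.9509354  0.11953762]
```

```bash
python3 -m inch '[{"gripper":0.015,"tx":-0.0002,"ty":0,"tz":0,"spin":0},{"gripper":0.015,"tx":-0.0002,"ty":0,"tz":0,"spin":0},{"gripper":0.015,"tx":-0.0002,"ty":0,"tz":0,"spin":0},{"gripper":0.015,"tx":0,"ty":0,"tz":0,"spin":0},{"gripper":0.015,"tx":0,"ty":0,"tz":0,"spin":0},{"gripper":0.015,"tx":0,"ty":0,"tz":0,"spin":0},{"gripper":0.015,"tx":0,"ty":0,"tz":0,"spin":0},{"gripper":0.015,"tx":0,"ty":0,"tz":0,"spin":0}]' 40 && python3 - <<'E'
from geo import *
delta(-112,0,35.5,yaw=np.pi-0.219); print(sense()["wrist_torque"])
f=grab_frame("scene")
crop(f,275,195,325,245,12,"g29.png")
E
```

```text
clock: 35.7
eef_pos: [578.7, 65.3, 35.5]
tcp_rot: [-3.141, -0.005, 2.923]
contact_force: [-10.0, 4.5, 6.1]
opening: 0.285
clock 35.7 tcp g [-79.1  -0.4  35.5] rot [-3.1408 -0.005   2.9225] F [-10.    4.5   6.1] open 24.3
d tool mm [32.9  0.3  0.2] yaw err deg spin -0.0
[0.69801994 1.29017097 0.1631421 ]
```

View pics/g29.png

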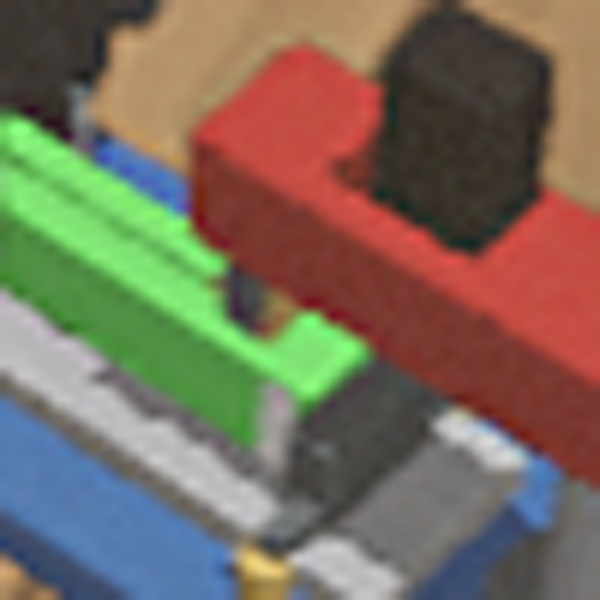

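Travel has stalled at the stop with about 5 N on it beyond the sliding friction. I'll release, then nudge the rear end with closed fingers so it squares up.

```bash
python3 -m inch '[{"gripper":0.022,"tx":0,"ty":0,"tz":0,"spin":0},{"gripper":0.025,"tx":0,"ty":0,"tz":0,"spin":0},{"gripper":0.028,"tx":0,"ty":0,"tz":0,"spin":0},{"gripper":0.034,"tx":0,"ty":0,"tz":0,"spin":0},{"gripper":0.04,"tx":0,"ty":0,"tz":0,"spin":0},{"gripper":0.045,"tx":0,"ty":0,"tz":-0.005,"spin":0},{"gripper":0.045,"tx":0,"ty":0,"tz":-0.015,"spin":0},{"gripper":0.045,"tx":0,"ty":0,"tz":-0.03,"spin":0}]' 30 && python3 -m inch '[{"gripper":0.045,"tx":0.01,"ty":0,"tz":-0.03,"spin":0},{"gripper":0.03,"tx":0.03,"ty":0,"tz":-0.01,"spin":0},{"gripper":0,"tx":0.03,"ty":0,"tz":0,"spin":0},{"gripper":0,"tx":0.02,"ty":0,"tz":0,"spin":0},{"gripper":0,"tx":0,"ty":0,"tz":0,"spin":0},{"gripper":0,"tx":0,"ty":0,"tz":0,"spin":0},{"gripper":0,"tx":0,"ty":0,"tz":0,"spin":0},{"gripper":0,"tx":0,"ty":0,"tz":0,"spin":0}]' 30 && python3 - <<'E'
from geo import *
delta(-130,0,45,yaw=np.pi-0.219)
f=grab_frame("scene")
crop(f,245,185,335,255,8,"g30.png");crop(f,325,205,365,255,8,"d30.png")
gr=lambda h,s,v:(h>45)&(h<75)&(s>120)
a=seg(f,gr,(240,180,325,250)); p0=list(W(-37,0,0)[:2])+[GA]
p,c=fit([f],[a],p0,120,25,30,60); print("green gauge",G([p[0],p[1],0]).round(1),np.degrees(p[2]-GA).round(2),c)
E
```

```text
clock: 36.55
eef_pos: [580.0, 64.7, 85.7]
tcp_rot: [-3.141, -0.003, 2.923]
contact_force: [-0.1, 0.9, -0.1]
opening: 0.528
clock: 37.35
eef_pos: [494.6, 84.3, 126.2]
tcp_rot: [3.141, 0.001, 2.922]
contact_force: [-0.5, -0.2, -0.4]
opening: -0.001
clock 37.35 tcp g [-165.3   -0.   126.2] rot [3.1413e+00 9.0000e-04 2.9223e+00] F [-0.5 -0.2 -0.4] open -0.1
d tool mm [-35.2   0.   81.2] yaw err deg spin -0.02
green gauge [-40.6   0.2   0. ] 0.2 77.328125
```

View pics/g30.png

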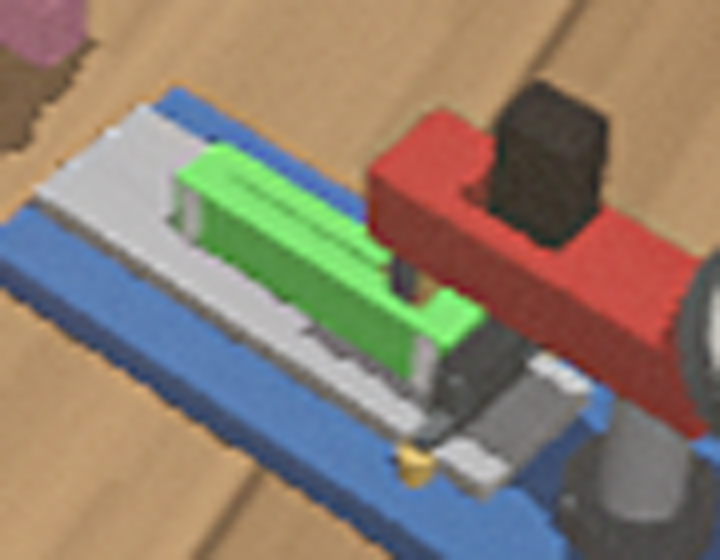

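View pics/d30.png

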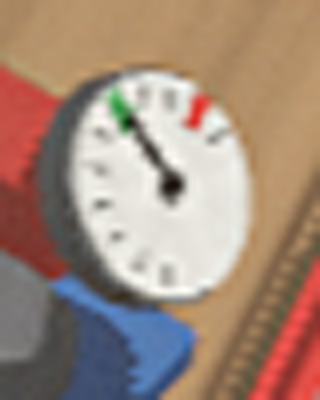

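The needle is at the green mark and the block is home and nearly square (0.2°). Now a gentle nudge from behind at y = 0.

```bash
python3 -m inch '[{"gripper":0,"tx":-0.01,"ty":0,"tz":0.015,"spin":0},{"gripper":0,"tx":-0.015,"ty":0,"tz":0.02,"spin":0},{"gripper":0,"tx":-0.01,"ty":0,"tz":0.025,"spin":0},{"gripper":0,"tx":0,"ty":0,"tz":0.02,"spin":0},{"gripper":0,"tx":0,"ty":0,"tz":0.005,"spin":0},{"gripper":0,"tx":0,"ty":0,"tz":0,"spin":0},{"gripper":0,"tx":0,"ty":0,"tz":0,"spin":0},{"gripper":0,"tx":0,"ty":0,"tz":0,"spin":0}]' 30 && python3 - <<'E'
from geo import *
delta(-110,0,41,yaw=np.pi-0.219)
f=grab_frame("scene")
crop(f,235,160,335,250,7,"g31.png")
E
```

```text
clock: 38.2
eef_pos: [528.3, 77.0, 42.0]
tcp_rot: [3.141, 0.002, 2.923]
contact_force: [0.4, 0.7, 0.5]
opening: -0.001
clock 38.2 tcp g [-1.308e+02  1.000e-01  4.200e+01] rot [3.1410e+00 1.6000e-03 2.9227e+00] F [0.4 0.7 0.5] open -0.1
d tool mm [-20.8  -0.1   1. ] yaw err deg spin 0.01
```

View pics/g31.png

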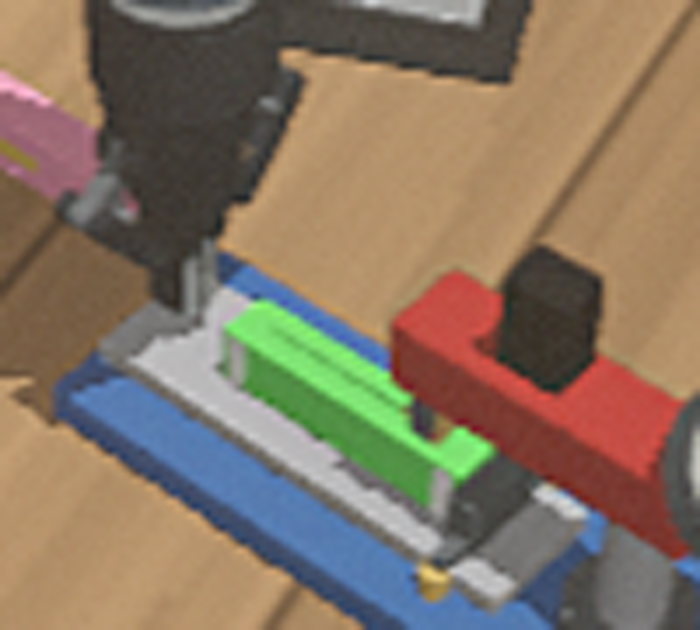

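```bash
python3 -m inch '[{"gripper":0,"tx":-0.003,"ty":0,"tz":0,"spin":0},{"gripper":0,"tx":-0.003,"ty":0,"tz":0,"spin":0},{"gripper":0,"tx":-0.003,"ty":0,"tz":0,"spin":0},{"gripper":0,"tx":-0.002,"ty":0,"tz":0,"spin":0},{"gripper":0,"tx":-0.0015,"ty":0,"tz":0,"spin":0},{"gripper":0,"tx":-0.001,"ty":0,"tz":0,"spin":0},{"gripper":0,"tx":-0.001,"ty":0,"tz":0,"spin":0},{"gripper":0,"tx":0,"ty":0,"tz":0,"spin":0}]' 30 && python3 - <<'E'
from geo import *
delta(-110,0,41,yaw=np.pi-0.219)
f=grab_frame("scene")
crop(f,250,180,295,225,12,"g32.png")
E
```

```text
clock: 39.05
eef_pos: [541.8, 73.7, 40.9]
tcp_rot: [-3.142, -0.0, 2.923]
contact_force: [0.6, -0.1, 0.9]
opening: -0.001
clock 39.05 tcp g [-116.9   -0.2   40.9] rot [-3.1416e+00 -1.0000e-04  2.9226e+00] F [ 0.6 -0.1  0.9] open -0.1
d tool mm [-6.9  0.2 -0.1] yaw err deg spin -0.0
```

View pics/g32.png

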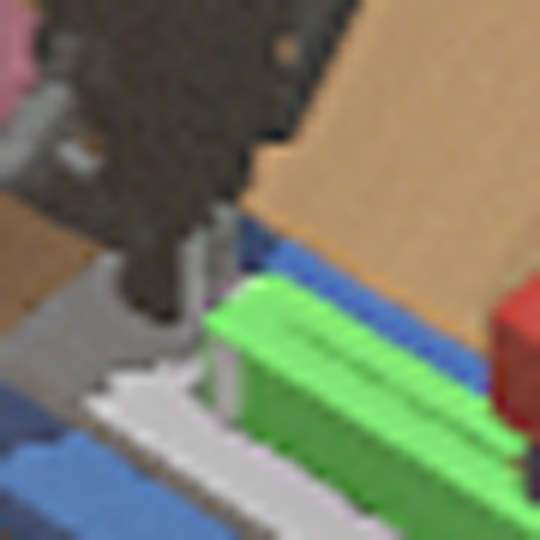

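Close behind, with a few mm to go.

```bash
python3 -m inch '[{"gripper":0,"tx":-0.0005,"ty":0,"tz":0,"spin":0},{"gripper":0,"tx":-0.0005,"ty":0,"tz":0,"spin":0},{"gripper":0,"tx":-0.0005,"ty":0,"tz":0,"spin":0},{"gripper":0,"tx":-0.0005,"ty":0,"tz":0,"spin":0},{"gripper":0,"tx":-0.0005,"ty":0,"tz":0,"spin":0},{"gripper":0,"tx":-0.0005,"ty":0,"tz":0,"spin":0},{"gripper":0,"tx":-0.0005,"ty":0,"tz":0,"spin":0},{"gripper":0,"tx":-0.0005,"ty":0,"tz":0,"spin":0}]' 30 && python3 - <<'E'
from geo import *
delta(-110,0,41,yaw=np.pi-0.219)
E
```

```text
clock: 39.9
eef_pos: [545.7, 72.9, 40.9]
tcp_rot: [-3.142, 0.0, 2.923]
contact_force: [-0.6, -0.4, 0.6]
opening: 0.0
clock 39.9 tcp g [-112.9   -0.2   40.9] rot [-3.1416  0.      2.9227] F [-0.6 -0.4  0.6] open 0.0
d tool mm [-2.9  0.2 -0.1] yaw err deg spin 0.01
```

```bash
python3 -m inch '[{"gripper":0,"tx":-0.0005,"ty":0,"tz":0,"spin":0},{"gripper":0,"tx":-0.0005,"ty":0,"tz":0,"spin":0},{"gripper":0,"tx":-0.0005,"ty":0,"tz":0,"spin":0},{"gripper":0,"tx":-0.0004,"ty":0,"tz":0,"spin":0},{"gripper":0,"tx":-0.0004,"ty":0,"tz":0,"spin":0},{"gripper":0,"tx":-0.0003,"ty":0,"tz":0,"spin":0},{"gripper":0,"tx":0,"ty":0,"tz":0,"spin":0},{"gripper":0,"tx":0,"ty":0,"tz":0,"spin":0}]' 30 && python3 - <<'E'
from geo import *
delta(-110,0,41,yaw=np.pi-0.219)
E
```

```text
clock: 40.7
eef_pos: [548.2, 72.3, 40.9]
tcp_rot: [-3.142, -0.0, 2.923]
contact_force: [-0.2, 0.2, -0.4]
opening: -0.001
clock 40.7 tcp g [-110.4   -0.2   40.9] rot [-3.1416 -0.      2.9227] F [-0.2  0.2 -0.4] open -0.1
d tool mm [-0.4  0.2 -0.1] yaw err deg spin 0.0
```

```bash
python3 -m inch '[{"gripper":0,"tx":-0.0003,"ty":0,"tz":0,"spin":0},{"gripper":0,"tx":-0.0003,"ty":0,"tz":0,"spin":0},{"gripper":0,"tx":-0.0003,"ty":0,"tz":0,"spin":0},{"gripper":0,"tx":-0.0003,"ty":0,"tz":0,"spin":0},{"gripper":0,"tx":-0.0003,"ty":0,"tz":0,"spin":0},{"gripper":0,"tx":0,"ty":0,"tz":0,"spin":0},{"gripper":0,"tx":0,"ty":0,"tz":0,"spin":0},{"gripper":0,"tx":0,"ty":0,"tz":0,"spin":0}]' 30 && python3 - <<'E'
from geo import *
delta(-110,0,41,yaw=np.pi-0.219)
f=grab_frame("scene")
crop(f,250,180,295,225,12,"g33.png")
E
```

```text
clock: 41.5
eef_pos: [548.8, 72.1, 40.9]
tcp_rot: [-3.141, -0.002, 2.923]
contact_force: [-4.2, 1.8, 4.4]
opening: 0.0
clock 41.5 tcp g [-109.8   -0.2   40.9] rot [-3.1414e+00 -1.6000e-03  2.9226e+00] F [-4.2  1.8  4.4] open 0.0
d tool mm [ 0.3  0.2 -0.1] yaw err deg spin -0.0
```

View pics/g33.png

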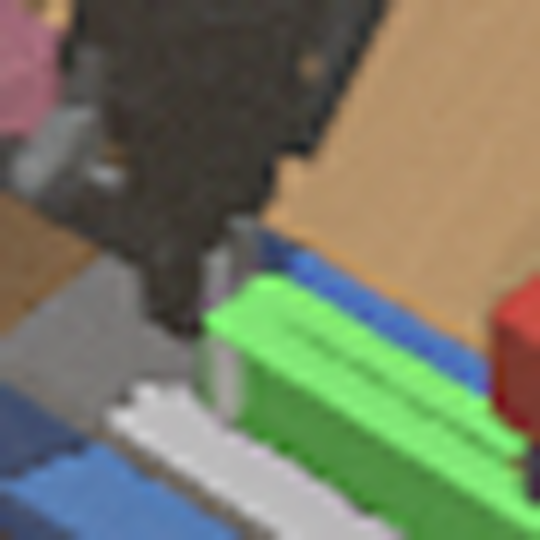

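```bash
python3 -m inch '[{"gripper":0,"tx":-0.0003,"ty":0,"tz":0,"spin":0},{"gripper":0,"tx":-0.0003,"ty":0,"tz":0,"spin":0},{"gripper":0,"tx":-0.0003,"ty":0,"tz":0,"spin":0},{"gripper":0,"tx":-0.0003,"ty":0,"tz":0,"spin":0},{"gripper":0,"tx":0,"ty":0,"tz":0,"spin":0},{"gripper":0,"tx":0,"ty":0,"tz":0,"spin":0},{"gripper":0,"tx":0,"ty":0,"tz":0,"spin":0},{"gripper":0,"tx":0,"ty":0,"tz":0,"spin":0}]' 30 && python3 - <<'E'
from geo import *
delta(-110,0,41,yaw=np.pi-0.219)
E
```

```text
clock: 42.35
eef_pos: [548.8, 72.0, 40.8]
tcp_rot: [-3.141, -0.004, 2.922]
contact_force: [-8.7, 3.1, 8.4]
opening: -0.001
clock 42.35 tcp g [-109.7   -0.3   40.8] rot [-3.141  -0.0038  2.9225] F [-8.7  3.1  8.4] open -0.1
d tool mm [ 0.3  0.3 -0.2] yaw err deg spin -0.01
```

It is firm at the stop at about 9 N with no more movement. I'll back off and check.

```bash
python3 -m inch '[{"gripper":0,"tx":0.001,"ty":0,"tz":0,"spin":0},{"gripper":0,"tx":0.004,"ty":0,"tz":0,"spin":0},{"gripper":0,"tx":0.015,"ty":0,"tz":0,"spin":0},{"gripper":0,"tx":0.02,"ty":0,"tz":-0.02,"spin":0},{"gripper":0,"tx":0.02,"ty":0,"tz":-0.04,"spin":0},{"gripper":0.03,"tx":0.02,"ty":0,"tz":-0.04,"spin":0},{"gripper":0.03,"tx":0.03,"ty":0,"tz":-0.04,"spin":0},{"gripper":0.03,"tx":0.03,"ty":0,"tz":-0.03,"spin":0}]' 30 && python3 - <<'E'
from geo import *
f=grab_frame("scene");g=grab_frame("top")
delta(-110,0,41,yaw=np.pi-0.219)
cv2.imwrite("pics/fin.png",cv2.resize(f["pixels"][:,:,::-1],None,fx=1.5,fy=1.5)); crop(f,235,175,370,280,5,"g34.png");crop(f,325,205,365,255,12,"d34.png");crop(g,130,100,280,250,4,"t34.png")
gr=lambda h,s,v:(h>45)&(h<75)&(s>120)
a=seg(f,gr,(240,180,325,250)); p0=list(W(-37,0,0)[:2])+[GA]
p,c=fit([f],[a],p0,120,25,30,60); print("green gauge",G([p[0],p[1],0]).round(1),np.degrees(p[2]-GA).round(2),c)
E
```

```text
clock: 43.15
eef_pos: [414.2, 102.3, 213.2]
tcp_rot: [3.14, 0.003, 2.922]
contact_force: [0.7, 1.5, 0.6]
opening: 0.351
clock 43.25 tcp g [-248.4    0.5  214.5] rot [3.1389 0.0053 2.9234] F [ 0.2  0.3 -0.1] open 30.0
d tool mm [-137.5   -0.9  174.3] yaw err deg spin 0.05
green gauge [-40.9   0.5   0. ] -0.49 78.703125
```

View pics/g34.png

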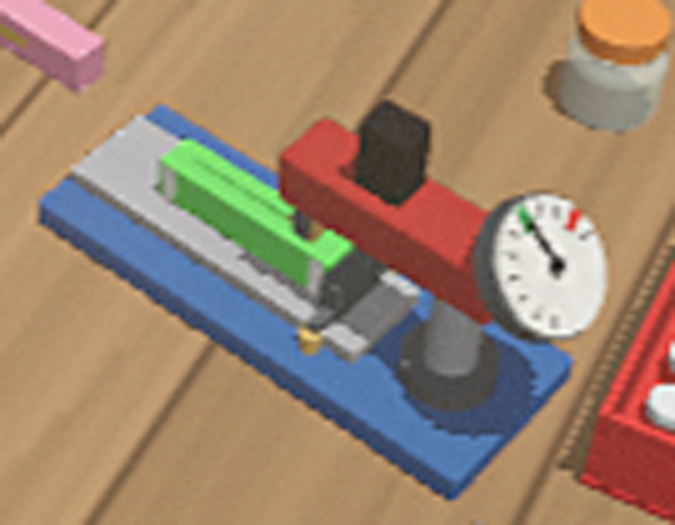

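View pics/d34.png

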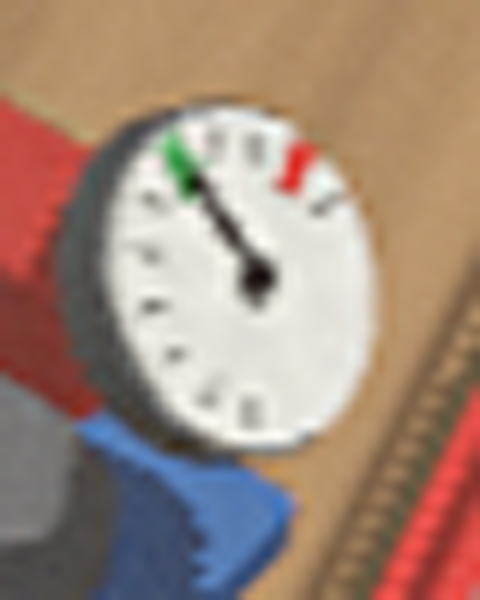

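View pics/fin.png

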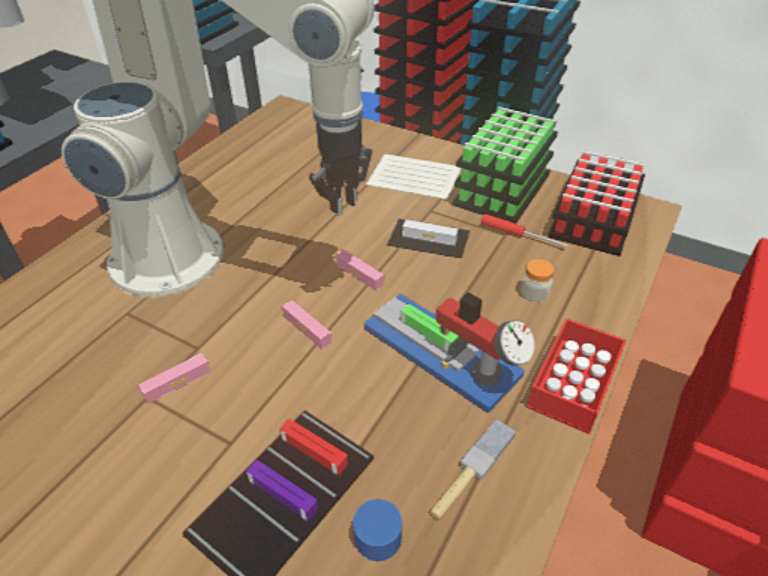

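View pics/t34.png

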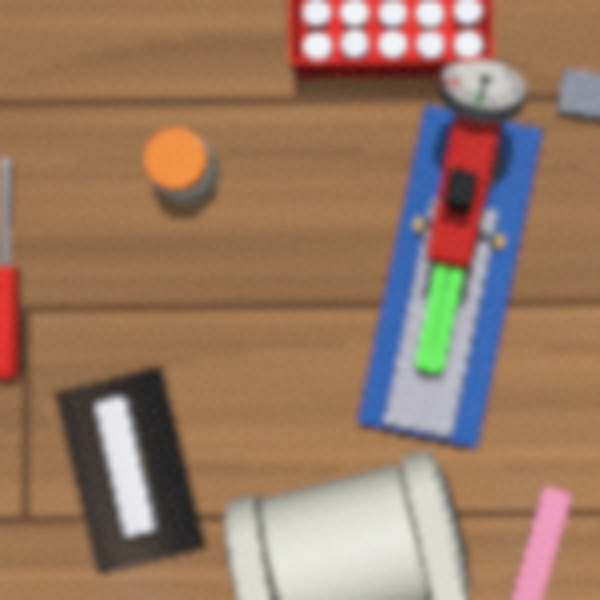

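Needle on the green mark at crop (187,170), green moulding against the stop at about (330,270 in g34), master flat within the mat, other things unmoved, and the arm is clear. I'm handing in.

```bash
python3 -c "
from rig import *
print(sign_off())"
```

```text
the job is handed in; nothing more can be done
None
```

The job is done and handed in at about 43 s, with the gripper open and clear of everything.

- **Comparator:** I brought it down by the black grip onto the master until the needle stood at the green mark, then let go. The needle did not move on release, and I left its height alone after that.
- **Master:** I drew it out from under the roller and set it flat on the rubber mat, with about 5 N showing at touchdown. In the last pictures it lies fully within the mat.
- **Green moulding:** I slid it in until it stopped against the steel stop, with about 5 N on the stop beyond sliding friction. After releasing it I pressed its rear end with closed fingers at about 9 N, and it moved no further.

**Last checks:**
- The needle is back on the green mark, in the same place as with the master, as near as the picture can tell (about 0.05 rad).
- Two outline fits of the moulding's angle disagree slightly: +0.2° before the nudge and −0.5° after it. That is within the fit's own error, so squareness rests mainly on the firm contact at the stop.
- As far as the last pictures show, nothing else was disturbed.

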